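# Hook the setting plate into the bench gauge and zero its dial

## Task

Zero the bench gauge on its setting plate. First lift out the ball bearing that was left in the nest and lay it flat on a clear spot of the bench; take the longer of the two setting plates, hook its tongue under the gauge's lip with the other end raised, swing that end down and press it, without slamming, until the spring catch snaps over it and the plate lies fully home on its seats. The dial hand then moves to a new reading: turn the dial's bezel until its zero mark stands in line with the hand, let go, and leave the other things on the bench where they are.

Things in the scene. Friction and masses are not known exactly. Their poses are not given: they have to be found in the camera images.
- gauge: Bench gauge, fixed: grey base 200 x 176 x 22 mm, place and yaw vary. Origin on the underside; base x -105..95, y -88..88 mm. +x points roughly away from the robot. Nest for the plate along x on the line y = 45 mm: lip at its +x end, spring catch at its -x end; dial at x 0, y -45 mm. A sprung feeler pin (up to 1.6 N) at x -36, y 45 stands 3 mm over the seats and drives the dial hand.
- nest (a point): Where the long plate's origin lies when fully home: x 0, y 45, z 26 mm in the gauge's frame, axes as the gauge's (equal yaw; 2 mm play). Level of the two ground seats (x -55..-45 and 22..67 mm, 46 mm wide). Four domed guide pins, 7 mm thick, at x 30 and -45 mm, tops 10 mm over the seats, leave 54 mm between them for the 50 mm wide plate.
- lip_mouth (a point): Middle of the lip's front edge, taken down to seat level: x 54, y 45, z 26 mm in the gauge's frame, axes as the gauge's. +x leads in under the lip: 13 mm deep to the keeper's wall, 10 mm high, 56 mm wide; the lip's top is 17 mm over the seats. Fully home, the toe's centre is 8 mm in and 3 mm up from here.
- catch (a joint): Spring catch, m pushed back (to the gauge's -x): 0 = out, travel 0.0085. Out, its nose covers 4 mm of the home plate's end. The nose's top is a 60 degree ramp: the plate's end, pressed with some 5 to 12 N, drives it back until it snaps out above; merely laid down, the plate stays propped on the ramp. Housing x -100..-68 mm, 44 mm wide; nose and thumb tab reach 54 mm over the bench.
- setting_plate: The longer plate: plain steel, 130 mm long, 50 wide, 0.44 to 0.71 kg. Origin: centre of the underside; x along it towards the tongue, z up. Block x -65..45, 14 mm thick; tongue x 45..65, 6 mm thick, flush below, 40 wide. Black grip rib on top: x -31..19, y -6..6, z 14..40 mm. Lies rib up left of the gauge, tongue away from the robot (yaw within 1.2 rad), in either of two places.
- ball_bearing: Ball bearing, 47 mm across, 14 mm high, 0.11 kg, left lying flat in the gauge's nest, on the base between the seats (its underside 22 mm over the bench). Origin: centre of its underside, z along its axis. To be laid on the bench. Only listed things stand on the bench in x 0.33..0.66, y -0.1..0.4 m; behind it, left (y 0.12 to 0.36), a cabinet 150 mm high begins at x 0.68.
- plate_toe (a point): Centre of the round toe (radius 3 mm) at the end of the long plate's tongue: x 62, y 0, z 3 mm in the plate's frame, axes as the plate's. The plate goes in only with the catch end raised 0.2 to 0.3 rad (lower it hits the catch, steeper it jams at the lip): toe in under the lip first, then rotated down about the toe.
- short_plate: Another plate of the same kind, only 96 mm long (for a smaller gauge): block x -48..28, tongue to 48 mm, same rib. Origin: centre of its underside. It may have swapped places with the long one. To be left alone.
- screw_jar: Clear jar of steel balls, 48 mm wide, 58 mm high, close to the right (-y) side of the gauge. Origin: centre of its underside. To be left alone.
- oil_can: Red oil can, about 64 x 73 mm, 86 mm high, thin spout up to 176 mm, between the robot and the gauge. Origin: centre of its underside. To be left alone.
- master_ring: Setting ring, 62 mm outside, 18 mm high, black knurled outside, lying close to the left (+y) side of the gauge. Origin: centre of its underside. To be left alone.
- dial_center (a point): Centre of the dial on the bezel's vertical axis, level with the top of its rim (x 0, y -45, z 58 mm in the gauge's frame). The bezel is a knurled ring 58 mm in diameter, 14 mm high (44 to 58 mm over the bench); below it there is a 48 mm stem and a 68 mm flange with its top at 27 mm.
- zero_mark (a point): Outer end of the zero mark on the dial face, 23.5 mm from the dial's axis: a bold black bar, longer and thicker than the 49 thin graduations (50 divisions a turn), with a white tick on the rim beyond it. Face and mark turn with the bezel; x axis radially outward along the mark.
- pointer_tip (a point): Tip of the thin black dial hand, 20 mm from the dial's axis.
- bezel (a joint): Turn of the bezel with the dial face, rad, clockwise seen from above; 0 = zero mark towards the gauge's +x. Starts between -0.1 and 0.35, turns from -3 to 3; friction (0.04 N m) holds it where it is left.
- dial_hand (a joint): Angle of the hand, rad, clockwise seen from above; 0 = towards the gauge's +x, where it stands while the nest is empty. With the plate home it shows between 0.8 and 1.6, different each time and known only then. The mark is in line with the hand when joint bezel equals joint dial_hand.
There are look-alikes about, which are no part of the job. What is shaped like the ball_bearing but green is not meant.

How it is judged:
On the way, in this order (a step that is already met when the one before it is completed fails the run):
1. the ball bearing is out of the nest and lies flat on the bench (height (world z) of ball_bearing between -0.006 and 0.006 m and angle between ball_bearing's own z axis and vertical below 0.1 rad), for 0.2 s.
2. the long plate's toe is under the lip, at least 3 mm in, while its other end is still raised (tilt over 0.1 rad) (x of plate_toe in the frame of lip_mouth between 0.003 and 0.014 m and y of plate_toe in the frame of lip_mouth between -0.006 and 0.006 m and z of plate_toe in the frame of lip_mouth between -0.001 and 0.0085 m and angle between setting_plate's own z axis and vertical between 0.1 and 0.6 rad), for 0.1 s.
3. the plate lies flat on its seats, toe under the lip, and the catch has snapped out over its end (x of plate_toe in the frame of lip_mouth between 0.003 and 0.012 m and y of plate_toe in the frame of lip_mouth between -0.004 and 0.004 m and z of setting_plate in the frame of gauge between 0.024 and 0.0275 m and y of setting_plate in the frame of gauge between 0.041 and 0.049 m and angle between setting_plate's own z axis and vertical below 0.02 rad and value of joint catch below 0.0015 m), for 0.2 s.
At the end, for the whole second after the job is handed in: Bearing flat on the bench. The long plate lies home (2 mm, tilt under 0.02 rad), toe at least 3 mm under the lip and within 4 mm of the nest's line, catch out over its end (under 1.5 mm back); the hand's tip is within 2 mm (0.1 rad) of the zero mark's line, on its side; all at rest (all of step 1 and all of step 3 and y of pointer_tip in the frame of zero_mark between -0.002 and 0.002 m and x of pointer_tip in the frame of zero_mark above -0.008 m and linear speed of setting_plate below 0.01 m/s and velocity of joint bezel between -0.05 and 0.05 rad/s); the robot touches nothing.
It fails at once if the short plate is moved by more than 20 mm (distance of short_plate from where it was at the start of the episode above 0.02 m).
It fails at once if the jar is moved by more than 20 mm (distance of screw_jar from where it was at the start of the episode above 0.02 m).
It fails at once if the oil can is moved by more than 20 mm (distance of oil_can from where it was at the start of the episode above 0.02 m).
It fails at once if the setting ring is moved by more than 20 mm (distance of master_ring from where it was at the start of the episode above 0.02 m).
It fails at once if the plate is slammed or forced against the gauge (over 70 N) (contact force between setting_plate and gauge above 70 N).
It also fails if it takes over 69 s, if anything falls off the work surface, if the arm or the gripper's body presses on something with over 40 N, if the wrist force passes 120 N, or if a joint passes its speed limit or range.

## Robot

A 6-joint arm with a two-finger parallel gripper is mounted at the origin on a cart in front of the work surface, level with it; the furniture and walls round the work are solid. World frame = base frame: x ahead of the robot, y to its left, z up, the work surface at z = 0. Lengths are in m, angles in rad, forces in N, time in s.
With the tool pointing down it reaches from about 0.3 to 0.875 m from the base axis. Payload 6.4 kg.
Tool frame: the origin (TCP) lies at the very end of the fingers, on their centre line; the grasp point (between the pads) lies 19 mm behind it; z points along the fingers, y is the line along which they close (so a half turn about z gives the same grasp; the last joint's range is limited). The gripper opens to 85 mm and grips with 20 to 120 N. Pads are 22 mm wide; open, the fingers measure 114 mm over their backs; the gripper's body (76 mm by 85 mm) begins 54 mm behind the grasp point. The pads swing forward as they close: fully open they stand 13 mm farther back than shut.
Start: joints at [0.912, 0.181, 1.607, -0, 1.354, -0.206], TCP at [0.252, 0.517, 0.231] pointing down, gripper open.
Joint ranges: [-2.99, 2.99], [-0.89, 2.07], [0.3, 2.58], [-1.14, 4.28], [0, 2.63], [-3.12, 3.12]. Speed limits (rad/s): [2.57, 2.57, 3.01, 3.14, 3.14, 3.14].

## Interface

Orientations are given as a 3x3 rotation matrix whose columns are the frame's x, y, z axes.
In Python, from workcell import sense, vision, manip gives the robot as it stands.
- The arm moves only by the tool step_arm, never from a script. Its argument "moves" is a list of rows, each an object of numbers: "x", "y", "z": the shift along the tool's x, y, z as a fraction of full scale; "ax", "ay", "az": the turn, a rotation vector about the tool's x, y, z as a fraction of full scale; "grip": the opening, from 0 (shut) to 1 (fully open). A call has 1 to 12 rows; each row shifts and turns the commanded pose from where the row before left it, along the tool's axes as they then stand; what a row does not reach is not made up. Full scale, the value 1, is 0.5 m for a shift and 360 degrees for a turn. A row lasts 1/12 s, in which the tool goes at most 41.7 mm and 7.16 degrees, less where a joint would pass 70% of its speed; a pose out of reach is approached as far as the arm can. A call with a number of a shift or a turn outside -1 to 1 is refused whole. A call with a gripper value outside its range is refused whole. The fingers move at their own pace and stop on an object; "squeeze" is the grip in N (left out, the last holds). Time passes only in rows, so rows that do not move let the fingers close. It gives the time, the measured TCP pose, the force, the opening and the grip force at its end, in the units of the state.
- sense(): the state, without advancing time (a new reading comes with each control period).
- vision.grab_frame(name): name is "scene" or "top"; returns (picture, depth): 384x512x3 uint8, blue, green, red; 384x512 float32, m along the optical axis (not along the pixel's ray), 0 where there is no reading.
- vision.calibration(name): a dict with "camera_matrix" (3x3 intrinsics, pixels), "R" (3x3) and "t" (3): a world point X has camera coordinates R X + t. Camera axes: x right, y down, z forward; pixel columns grow to the right and rows downward; lengths in m; the calibration is good to about 2 mm. A picture is of the moment at which its call begins. calibration takes no time and is no camera call.
- manip.hand_in(): hands the job in; it is judged then, once.
Trained networks look in the newest picture that a camera, given by its name, has taken for a name from the list of things; names that differ only in an ending like _2 or _b are one class to them, and where a whole thing is asked for, a point or a joint stands for the part that bears it (a point fixed in the world has none). Each returns a list of dicts, best first, with "p" (0 to 1); they miss things now and then, are a little off and sometimes report something else, mostly with a low value. They report only what shows in the picture. A call takes as long as a camera call. They do not tell look-alikes from the thing itself.
- vision.spot_in(camera, query): "point" ([x, y, z] in m, in world coordinates, good to about 4 mm: the middle of the surface that is visible of it).
- vision.pinpoint(camera, query): "point" ([x, y, z] in m, in world coordinates, good to about 4 mm: a listed point, or the origin of a listed thing).
The state is a dict: "t": time; "joint_pos": joint angles; "joint_vel": joint speeds; "tau": joint torques, N m; "tcp_pos": TCP position; "tcp_rot": TCP orientation; "ft_force": force on the tool from outside, world axes, zero at the start; "torque": the same for the moment, N m; "gripper_width": opening from 0.0 (shut) to 1.0 (fully open); "gripper_force": force on a finger pad.
Only numpy, scipy, OpenCV 4.12 (cv2) and the standard library are available. Lean on these libraries where they do the work, as an engineer would, in place of code of your own. Each camera call takes 0.05 s, during which the arm holds its last target. There are 200 camera calls.

## Working session

There is one attempt and no reset: what is moved stays moved. The work goes in short steps, Python scripts to look and compute and a tool call to move; the robot and the scene stay as the last step left them, time stands still between calls to the robot, and variables do not carry over. Pictures are saved under pics/ and viewed, at most 10 in all, crops included, and the job is handed in when it is done.

Besides the shell and the picture viewer there is one more tool, called after "Emit:" as name(argument=value, ...) on one line, values as JSON. step_arm: Moves the arm, as the interface text tells. Shift numbers are shares of 0.5 m and turn numbers shares of 360 degrees, none past 1 either way. Its arguments: {"type":"object","properties":{"moves":{"type":"array"},"squeeze":{"type":"number"}},"required":["moves"]}

```bash
mkdir -p pics
python3 - <<'E'
from workcell import sense, vision, manip
import cv2,numpy as np
np.set_printoptions(precision=4,suppress=True)
s=sense();print(s['t'],s['tcp_pos'],s['tcp_rot'],s['gripper_width'])
for c in('top','scene'):
    im,d=vision.grab_frame(c);cv2.imwrite(f'pics/{c}0.png',im);np.save(f'pics/{c}0d.npy',d)
    k=vision.calibration(c);print(c,k['camera_matrix'].tolist(),(-np.array(k['R']).T@np.array(k['t'])))
    for q in('gauge','nest','lip_mouth','setting_plate','short_plate','plate_toe','ball_bearing','dial_center','zero_mark','pointer_tip','screw_jar','oil_can','master_ring'):
        print(q,[(np.round(r['point'],3).tolist(),round(r['p'],2)) for r in vision.pinpoint(c,q)][:3])
print(sense()['t'])
E
```

```text
0.0 [0.2512 0.5166 0.2304] [[-0.8992  0.4375 -0.0011]
 [ 0.4375  0.8992 -0.0014]
 [ 0.0004 -0.0017 -1.    ]] 1.0025809955378162
top [[463.69779700070853, 0.0, 252.62905959646426], [0.0, 463.69779700070853, 189.60359940775555], [0.0, 0.0, 1.0]] [0.2584 0.086  1.1098]
gauge [([0.556, -0.037, -0.002], 0.85)]
nest [([0.572, 0.007, 0.029], 0.83), ([0.624, -0.012, 0.032], 0.28)]
lip_mouth [([0.623, -0.011, 0.027], 0.74)]
setting_plate [([0.556, 0.288, 0.001], 0.79)]
short_plate [([0.418, 0.274, 0.003], 0.85)]
plate_toe [([0.616, 0.286, 0.001], 0.65)]
ball_bearing [([0.587, 0.193, -0.002], 0.82), ([0.579, -0.22, -0.001], 0.73), ([0.568, 0.006, 0.024], 0.71)]
dial_center [([0.54, -0.079, 0.059], 0.89)]
zero_mark [([0.565, -0.096, 0.056], 0.62)]
pointer_tip []
screw_jar [([0.488, -0.171, -0.003], 0.55)]
oil_can [([0.418, 0.068, -0.002], 0.71), ([0.556, 0.287, 0.0], 0.49)]
master_ring [([0.565, 0.104, 0.002], 0.75)]
scene [[377.57091778592934, 0.0, 254.1773532163652], [0.0, 377.57091778592934, 193.18695546544447], [0.0, 0.0, 1.0]] [ 0.1065 -0.6452  0.7905]
gauge [([0.552, -0.038, -0.001], 0.82)]
nest [([0.572, 0.005, 0.024], 0.81)]
lip_mouth [([0.42, 0.068, 0.001], 0.67), ([0.622, -0.015, 0.026], 0.57)]
setting_plate [([0.553, 0.285, -0.004], 0.8)]
short_plate [([0.412, 0.276, 0.004], 0.88)]
plate_toe [([0.616, 0.288, 0.001], 0.78), ([0.623, -0.014, 0.025], 0.37)]
ball_bearing [([0.372, -0.032, 0.0], 0.65), ([0.588, 0.193, -0.004], 0.56), ([0.582, -0.222, -0.006], 0.47)]
dial_center [([0.543, -0.079, 0.054], 0.8)]
zero_mark [([0.561, -0.093, 0.063], 0.87)]
pointer_tip [([0.414, 0.276, 0.003], 0.43), ([0.418, 0.066, 0.001], 0.35)]
screw_jar [([0.561, -0.093, 0.06], 0.69), ([0.489, -0.171, 0.003], 0.58), ([0.414, 0.277, 0.0], 0.23)]
oil_can [([0.42, 0.068, 0.002], 0.91)]
master_ring []
1.4
```

Run:
```python
import cv2
im=cv2.imread('pics/top0.png');cv2.imwrite('pics/top0c.png',cv2.resize(im[20:240,150:420] if 0 else im[0:384,60:440],None,fx=1.56,fy=1.56,interpolation=3))
```

```text
(no output)
```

View pics/top0.png

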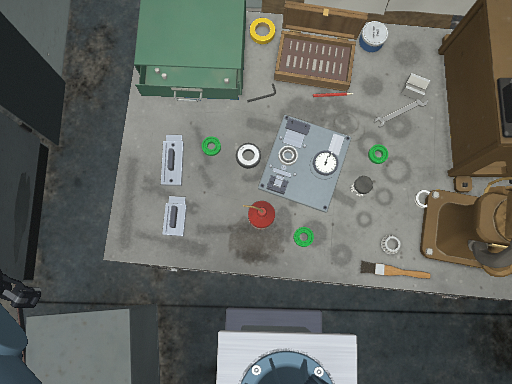

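The top view shows the gauge (305,163) with the bearing in its nest (288,155), the long plate (172,160), short plate (174,216), ring (248,155), oil can (261,213), and green look-alikes at (211,146), (378,154) and (303,237). Next I'll refine the poses from depth.

```bash
cat > h.py <<'E'
from workcell import sense, vision, manip
import cv2,numpy as np
np.set_printoptions(precision=4,suppress=True)
def cloud(c,d):
    k=vision.calibration(c);K=np.array(k['camera_matrix']);R=np.array(k['R']);t=np.array(k['t'])
    v,u=np.mgrid[:384,:512];p=np.stack([(u-K[0,2])/K[0,0]*d,(v-K[1,2])/K[1,1]*d,d],-1)
    P=(p-t)@R;P[d==0]=np.nan;return P
def proj(c,X):
    k=vision.calibration(c);p=np.array(k['R'])@X+np.array(k['t']);q=np.array(k['camera_matrix'])@p;return q[:2]/q[2]
def sel(P,x0,x1,y0,y1,z0,z1):
    m=(P[...,0]>x0)&(P[...,0]<x1)&(P[...,1]>y0)&(P[...,1]<y1)&(P[...,2]>z0)&(P[...,2]<z1);return m
E
python3 - <<'E'
from h import *
for c in('top','scene'):
    d=np.load(f'pics/{c}0d.npy');P=cloud(c,d)
    m=sel(P,.38,.4,.12,.2,-.03,.03);print(c,'bench z',np.nanmean(P[m][:,2]),np.nanstd(P[m][:,2]))
    z=np.nan_to_num(P[...,2]);
    for n,b in dict(gauge=(.42,.69,-.17,.08,.016,.027),long=(.45,.68,.22,.36,.010,.018),longall=(.45,.68,.22,.36,.003,.018),longrib=(.45,.68,.22,.36,.03,.045),short=(.34,.47,.22,.36,.003,.018)).items():
        m=sel(P,*b);Q=P[m]
        if len(Q)<5: print(n,len(Q));continue
        r=cv2.minAreaRect((Q[:,:2]*1000).astype(np.float32));print(n,len(Q),'z',Q[:,2].mean(),np.round(r[0],1),np.round(r[1],1),round(r[2],1),'mean',Q[:,:2].mean(0))
    m=sel(P,.53,.62,-.03,.045,.031,.041);Q=P[m]
    print('brg',len(Q),Q[:,2].mean(),Q.mean(0),Q.min(0),Q.max(0))
    m=sel(P,.50,.58,-.12,-.04,.05,.064);Q=P[m];print('dial',len(Q),Q.mean(0),Q.min(0),Q.max(0),cv2.minEnclosingCircle((Q[:,:2]*1000).astype(np.float32)))
E
```

```text
top bench z -0.0002759321523958328 0.0021402594380689733
gauge 4196 z 0.022296654508801694 [548.7 -50.4] [271.5 199.8] 72.0 mean [ 0.5464 -0.0388]
long 732 z 0.013781147684004067 [552.4 287. ] [125.5  50.4] 0.7 mean [0.5421 0.2863]
longall 1216 z 0.010368958948099959 [565.1 289. ] [138.4 229. ] 89.0 mean [0.5488 0.286 ]
longrib 110 z 0.03895205218996616 [548.5 286.6] [50.9 12. ] 2.2 mean [0.5482 0.2864]
short 773 z 0.010719595100241624 [404.5 289. ] [128.7 136. ] 0.3 mean [0.4113 0.2749]
brg 237 0.035064092747183355 [0.5678 0.0054 0.0351] [ 0.5358 -0.0278  0.031 ] [0.6199 0.0292 0.0409]
dial 488 [ 0.5441 -0.0813  0.055 ] [ 0.5145 -0.1113  0.05  ] [ 0.5738 -0.0523  0.0627] ((544.1394653320312, -80.83775329589844), 30.45708656311035)
scene bench z -0.0009426889647084837 0.0013967903791527506
gauge 2370 z 0.02163132732099324 [552.4 -39.5] [251.3 237.7] 5.9 mean [ 0.5411 -0.0545]
long 224 z 0.013107822817456238 [544.7 284.7] [112.3  54.7] 2.0 mean [0.5422 0.2793]
longall 347 z 0.010676828587396717 [563.1 289.1] [112.4 220.1] 83.8 mean [0.542  0.2768]
longrib 56 z 0.03612447293433938 [546.8 282.4] [45.2 17.5] 15.0 mean [0.5461 0.2822]
short 246 z 0.010861015064938678 [415.  288.8] [112.   94.9] 86.6 mean [0.4075 0.2614]
brg 141 0.034312833170435285 [0.5659 0.004  0.0343] [ 0.536  -0.0257  0.031 ] [0.6193 0.0437 0.0382]
dial 309 [ 0.5429 -0.0844  0.0541] [ 0.5138 -0.1126  0.0501] [ 0.5718 -0.053   0.0602] ((541.779052734375, -83.05101776123047), 31.06584358215332)
```

Run:
```python
import cv2,numpy as np
a=cv2.imread('pics/top0.png');b=cv2.imread('pics/scene0.png')
A=cv2.resize(a[105:225,245:365],(600,600),interpolation=cv2.INTER_CUBIC)
cv2.imwrite('pics/g.png',A);print(b.shape)
```

```text
(384, 512, 3)
```

View pics/g.png

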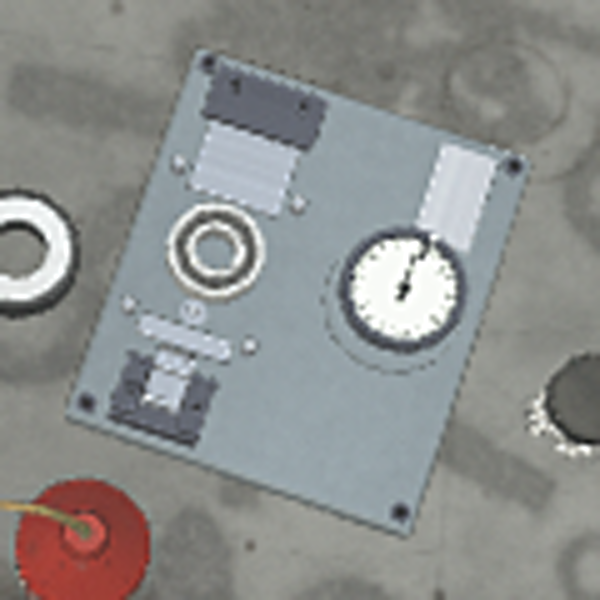

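The crop shows the base corners at (200,48), (527,155), (410,533) and (68,415), and the guide pins at (179,162), (298,203), (128,302) and (250,345). The bearing is at (216,251) and the dial at (403,290). I'll fit the gauge pose to these.

```bash
cat >> h.py <<'E'
def ray(c,uv,z):
    k=vision.calibration(c);R=np.array(k['R']);t=np.array(k['t']);K=np.array(k['camera_matrix'])
    o=-R.T@t;v=R.T@np.linalg.solve(K,[uv[0],uv[1],1]);return o+v*(z-o[2])/v[2]
E
python3 - <<'E'
from h import *
f=[((200,48),.022,95,88),((527,155),.022,95,-88),((410,533),.022,-105,-88),((68,415),.022,-105,88),
((179,162),.035,30,75.5),((298,203),.035,30,14.5),((128,302),.035,-45,75.5),((250,345),.035,-45,14.5),((403,290),.052,0,-45),((194,311),.029,-36,45)]
W=np.array([ray('top',(p[0]/5-.4+245,p[1]/5-.4+105),z)[:2] for p,z,_,_ in f]);G=np.array([[a,b] for *_,a,b in f])/1e3
a=W-W.mean(0);b=G-G.mean(0);y=np.arctan2((b[:,0]*a[:,1]-b[:,1]*a[:,0]).sum(),(a*b).sum())
R=np.array([[np.cos(y),-np.sin(y)],[np.sin(y),np.cos(y)]]);t=W.mean(0)-R@G.mean(0)
print('yaw',y,'t',t);print((W-(G@R.T+t))*1e3)
for n,g in dict(nest=(0,.045),lip=(.054,.045),dial=(0,-.045),catch=(-.07,.045)).items(): print(n,R@g+t)
w=ray('top',(216/5-.4+245,251/5-.4+105),.036);print('bearing',w,(w[:2]-t)@R)
# edge-refined long plate
a=cv2.imread('pics/top0.png');A=cv2.resize(a[120:245,150:200],None,fx=4.8,fy=4.8,interpolation=cv2.INTER_CUBIC);cv2.imwrite('pics/p.png',A)
E
```

```text
yaw -0.3082388177675967 t [ 0.558  -0.0388]
[[-2.1556 -2.7046]
 [ 0.3783  3.7377]
 [ 1.6446  1.4293]
 [ 0.9183 -2.5807]
 [ 0.0257 -0.2474]
 [-0.5172  0.121 ]
 [ 0.828   0.3391]
 [-0.1755 -0.0893]
 [-0.4459 -0.1116]
 [-0.5006  0.1064]]
nest [0.5717 0.0041]
lip [ 0.6231 -0.0123]
dial [ 0.5444 -0.0817]
catch [0.505  0.0253]
bearing [0.5651 0.0054 0.036 ] [-0.0067  0.0443]
```

View pics/p.png

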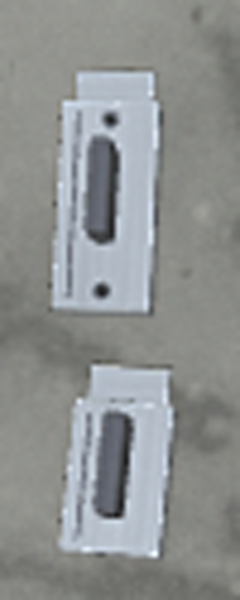

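```bash
cat >> h.py <<'E'
GY=-0.308; GT=np.array([.558,-.0388])
def g2w(x,y): c,s=np.cos(GY),np.sin(GY); return np.array([c*x-s*y,s*x+c*y])+GT
from scipy.spatial.transform import Rotation as Ro
def plan(pos,yang,pitch=0):
    """closing axis (tool y) at world angle yang; pitch: turn of tool about its own y. prints turn then shift (after turn) in fractions"""
    s=sense();p=np.array(s['tcp_pos']);R=np.array(s['tcp_rot'])
    best=None
    for k in(0,np.pi):
        a=yang+k;y=np.array([np.cos(a),np.sin(a),0]);z=np.array([0,0,-1.]);x=np.cross(y,z)
        T=np.stack([x,y,z],1)@Ro.from_euler('y',pitch*(1 if x[0]<0 else -1)).as_matrix()
        rv=Ro.from_matrix(R.T@T).as_rotvec()
        if best is None or np.linalg.norm(rv)<np.linalg.norm(best[0]): best=(rv,T)
    rv,T=best
    print('t',s['t'],'tcp',p,'turn',rv/2/np.pi,'shift after',T.T@(np.array(pos)-p)/.5,'F',np.array(s['ft_force']),'w',s['gripper_width'],s['gripper_force'])
E
python3 - <<'E'
from h import *
# refit gauge w/o corners
f=[((179,162),.035,30,75.5),((298,203),.035,30,14.5),((128,302),.035,-45,75.5),((250,345),.035,-45,14.5),((403,290),.052,0,-45),((194,311),.029,-36,45)]
W=np.array([ray('top',(p[0]/5-.4+245,p[1]/5-.4+105),z)[:2] for p,z,_,_ in f]);G=np.array([[a,b] for *_,a,b in f])/1e3
a=W-W.mean(0);b=G-G.mean(0);y=np.arctan2((b[:,0]*a[:,1]-b[:,1]*a[:,0]).sum(),(a*b).sum())
R=np.array([[np.cos(y),-np.sin(y)],[np.sin(y),np.cos(y)]]);t=W.mean(0)-R@G.mean(0)
print('yaw',y,'t',t);print((W-(G@R.T+t))*1e3)
r=lambda u,v,z:ray('top',(u/4.8-.4+150,v/4.8-.4+120),z)
for n,q in dict(tl=(65,100,.014),tr=(158,100,.014),bl=(52,308,.014),br=(152,312,.014),tgl=(78,72,.006),tgr=(154,72,.006),rib=(101,190,.04),ribt=(103,137,.04),ribb=(98,243,.04)).items():print(n,r(*q))
plan([.565,.0055,.10],GY+np.pi/2)
E
```

```text
yaw -0.3138656501788662 t [ 0.5577 -0.0388]
[[-0.0165  0.0308]
 [-0.2326  0.2942]
 [ 0.6566  0.2156]
 [-0.0201 -0.3178]
 [ 0.1057 -0.2015]
 [-0.4931 -0.0213]]
tl [0.5994 0.3112 0.014 ]
tr [0.6007 0.2636 0.014 ]
bl [0.4901 0.3106 0.014 ]
br [0.4895 0.2602 0.014 ]
tgl [0.6172 0.3071 0.006 ]
tgr [0.6183 0.2678 0.006 ]
rib [0.5452 0.285  0.04  ]
ribt [0.5726 0.2857 0.04  ]
ribb [0.5181 0.2848 0.04  ]
t 1.4 tcp [0.2515 0.5171 0.2313] turn [-0.     -0.     -0.0231] shift after [-0.9076 -0.7849  0.2626] F [ 0.393  -0.395  -0.5925] w 1.0002019966044309 0.0
```

Emit:
step_arm(moves=[{"az": -0.0115, "grip": 0.72}, {"az": -0.0115}, {"x": -0.06, "y": -0.052}, {"x": -0.06, "y": -0.052}, {"x": -0.06, "y": -0.052}, {"x": -0.06, "y": -0.052}, {"x": -0.06, "y": -0.052}, {"x": -0.06, "y": -0.052}, {"x": -0.06, "y": -0.052}, {"x": -0.06, "y": -0.052}, {"x": -0.06, "y": -0.052}, {"x": -0.06, "y": -0.052}])

```text
invalid input at $.moves[0]: expected keys x, y, z, ax, ay, az, grip
```

Emit:
step_arm(moves=[{"x": -0.06, "y": -0.052}, {"x": -0.06, "y": -0.052}, {"x": -0.06, "y": -0.052}, {"x": -0.06, "y": -0.052}, {"x": -0.06, "y": -0.052}, {"z": 0.08}, {"z": 0.08}, {"z": 0.08}, {}, {}])

```text
invalid input at $.moves[0]: expected keys x, y, z, ax, ay, az, grip
```

```bash
sed -i 's/^GY=.*/GY=-0.312; GT=np.array([.5577,-.0388])/' h.py
python3 - <<'E'
from h import *
plan([.565,.0055,.024],GY+np.pi/2)
im,d=vision.grab_frame('scene');cv2.imwrite('pics/s1.png',im)
im,d=vision.grab_frame('top');P=cloud('top',d)
print([r for r in vision.pinpoint('scene','ball_bearing')][:3])
E
```

```text
t 1.4 tcp [0.2515 0.5171 0.2313] turn [-0.     -0.     -0.0224] shift after [-0.9107 -0.7813  0.4146] F [ 0.393  -0.395  -0.5925] w 1.0002019966044309 0.0
[{'point': [0.3699, -0.0323, -0.0033], 'p': 0.68}, {'point': [0.5583, 0.0044, 0.0222], 'p': 0.61}, {'point': [0.5819, -0.22, -0.0043], 'p': 0.49}]
```

View pics/s1.png

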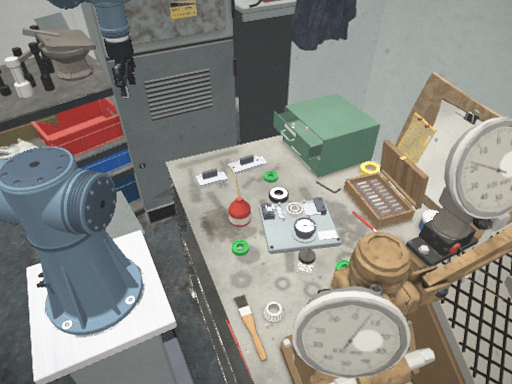

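The scene view has the gauge at (300,222) with the bearing in it at (295,208), the plates at (212,178) and (248,162), and the arm still at its start. The move rows need all seven keys.

Emit:
step_arm(moves=[{"x": 0, "y": 0, "z": 0, "ax": 0, "ay": 0, "az": -0.0112, "grip": 0.72}, {"x": 0, "y": 0, "z": 0, "ax": 0, "ay": 0, "az": -0.0112, "grip": 0.72}, {"x": -0.06, "y": -0.052, "z": 0, "ax": 0, "ay": 0, "az": 0, "grip": 0.72}, {"x": -0.06, "y": -0.052, "z": 0, "ax": 0, "ay": 0, "az": 0, "grip": 0.72}, {"x": -0.06, "y": -0.052, "z": 0, "ax": 0, "ay": 0, "az": 0, "grip": 0.72}, {"x": -0.06, "y": -0.052, "z": 0, "ax": 0, "ay": 0, "az": 0, "grip": 0.72}, {"x": -0.06, "y": -0.052, "z": 0, "ax": 0, "ay": 0, "az": 0, "grip": 0.72}, {"x": -0.06, "y": -0.052, "z": 0, "ax": 0, "ay": 0, "az": 0, "grip": 0.72}, {"x": -0.06, "y": -0.052, "z": 0, "ax": 0, "ay": 0, "az": 0, "grip": 0.72}, {"x": -0.06, "y": -0.052, "z": 0, "ax": 0, "ay": 0, "az": 0, "grip": 0.72}, {"x": -0.06, "y": -0.052, "z": 0, "ax": 0, "ay": 0, "az": 0, "grip": 0.72}, {"x": -0.06, "y": -0.052, "z": 0, "ax": 0, "ay": 0, "az": 0, "grip": 0.72}], squeeze=30)

```text
t: 2.55
tcp_pos: [0.4579, 0.1757, 0.2316]
tcp_rot: [[-0.952, 0.307, 0.001], [0.307, 0.952, 0.0], [-0.001, 0.0, -1.0]]
ft_force: [0.7, 0.9, -0.0]
gripper_width: 0.717
gripper_force: 0.0
```

Emit:
step_arm(moves=[{"x": -0.06, "y": -0.052, "z": 0, "ax": 0, "ay": 0, "az": 0, "grip": 0.72}, {"x": -0.06, "y": -0.052, "z": 0, "ax": 0, "ay": 0, "az": 0, "grip": 0.72}, {"x": -0.06, "y": -0.052, "z": 0, "ax": 0, "ay": 0, "az": 0, "grip": 0.72}, {"x": -0.06, "y": -0.052, "z": 0, "ax": 0, "ay": 0, "az": 0, "grip": 0.72}, {"x": -0.06, "y": -0.052, "z": 0, "ax": 0, "ay": 0, "az": 0, "grip": 0.72}, {"x": 0, "y": 0, "z": 0.08, "ax": 0, "ay": 0, "az": 0, "grip": 0.72}, {"x": 0, "y": 0, "z": 0.08, "ax": 0, "ay": 0, "az": 0, "grip": 0.72}, {"x": 0, "y": 0, "z": 0.08, "ax": 0, "ay": 0, "az": 0, "grip": 0.72}, {"x": 0, "y": 0, "z": 0, "ax": 0, "ay": 0, "az": 0, "grip": 0.72}, {"x": 0, "y": 0, "z": 0, "ax": 0, "ay": 0, "az": 0, "grip": 0.72}])

```text
t: 3.38
tcp_pos: [0.5582, 0.008, 0.1095]
tcp_rot: [[-0.952, 0.307, -0.006], [0.307, 0.952, 0.001], [0.006, -0.001, -1.0]]
ft_force: [-0.0, 0.4, -0.2]
gripper_width: 0.722
gripper_force: 0.0
```

Run:
```python
from h import *
plan([.565,.0055,.024],GY+np.pi/2)
```

```text
t 3.3833 tcp [0.5582 0.008  0.1095] turn [-0.0001 -0.0009 -0.    ] shift after [-0.0146 -0.0007  0.1711] F [-0.0447  0.4446 -0.1992] w 0.7216060002914942 0.0
```

Emit:
step_arm(moves=[{"x": -0.014, "y": 0, "z": 0.06, "ax": 0, "ay": 0, "az": 0, "grip": 0.72}, {"x": 0, "y": 0, "z": 0.06, "ax": 0, "ay": 0, "az": 0, "grip": 0.72}, {"x": 0, "y": 0, "z": 0.04, "ax": 0, "ay": 0, "az": 0, "grip": 0.72}, {"x": 0, "y": 0, "z": 0.008, "ax": 0, "ay": 0, "az": 0, "grip": 0.72}, {"x": 0, "y": 0, "z": 0, "ax": 0, "ay": 0, "az": 0, "grip": 0.72}, {"x": 0, "y": 0, "z": 0, "ax": 0, "ay": 0, "az": 0, "grip": 0.4}, {"x": 0, "y": 0, "z": 0, "ax": 0, "ay": 0, "az": 0, "grip": 0.3}, {"x": 0, "y": 0, "z": 0, "ax": 0, "ay": 0, "az": 0, "grip": 0.3}, {"x": 0, "y": 0, "z": 0, "ax": 0, "ay": 0, "az": 0, "grip": 0.3}, {"x": 0, "y": 0, "z": 0, "ax": 0, "ay": 0, "az": 0, "grip": 0.3}])

```text
t: 4.22
tcp_pos: [0.5692, 0.0053, 0.0308]
tcp_rot: [[-0.952, 0.307, 0.005], [0.307, 0.952, -0.001], [-0.005, 0.001, -1.0]]
ft_force: [-1.8, 0.8, 4.9]
gripper_width: 0.512
gripper_force: 29.8
```

Emit:
step_arm(moves=[{"x": 0, "y": 0, "z": -0.04, "ax": 0, "ay": 0, "az": 0, "grip": 0.3}, {"x": 0, "y": 0, "z": -0.06, "ax": 0, "ay": 0, "az": 0, "grip": 0.3}, {"x": 0, "y": 0, "z": -0.08, "ax": 0, "ay": 0, "az": 0, "grip": 0.3}, {"x": 0, "y": 0, "z": 0, "ax": 0, "ay": 0, "az": 0, "grip": 0.3}])

```text
t: 4.55
tcp_pos: [0.5729, 0.0047, 0.1277]
tcp_rot: [[-0.952, 0.307, 0.016], [0.307, 0.952, -0.003], [-0.016, 0.002, -1.0]]
ft_force: [2.4, -0.7, -0.1]
gripper_width: 0.51
gripper_force: 30.9
```

Run:
```python
from h import *
plan([.47,.175,.12],GY+np.pi/2)
im,d=vision.grab_frame('scene');cv2.imwrite('pics/s2.png',cv2.resize(im[130:260,220:380],(640,520),interpolation=cv2.INTER_CUBIC))
```

```text
t 4.55 tcp [0.5729 0.0047 0.1277] turn [0.0003 0.0026 0.0001] shift after [0.3005 0.261  0.0153] F [ 2.3708 -0.7444 -0.091 ] w 0.509923267884957 30.852522439090535
```

View pics/s2.png

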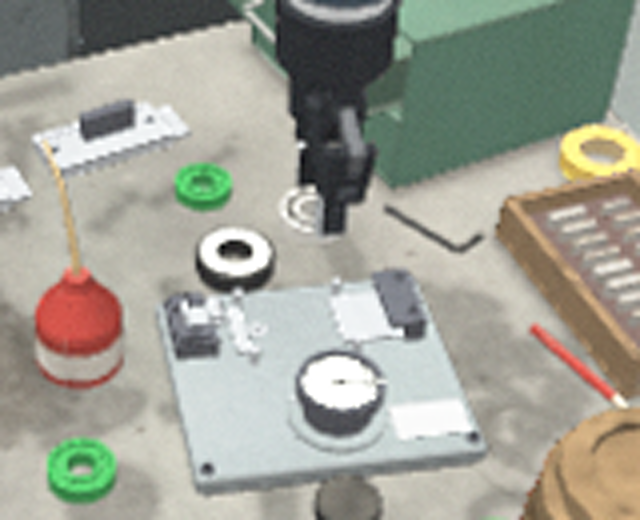

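The bearing is up and held off-centre: it shows left of the near finger at (308,208), so it sits toward -x. I'll carry it to the clear spot.

Emit:
step_arm(moves=[{"x": 0.05, "y": 0.046, "z": 0, "ax": 0, "ay": 0, "az": 0, "grip": 0.3}, {"x": 0.05, "y": 0.046, "z": 0, "ax": 0, "ay": 0, "az": 0, "grip": 0.3}, {"x": 0.05, "y": 0.046, "z": 0, "ax": 0, "ay": 0, "az": 0, "grip": 0.3}, {"x": 0.05, "y": 0.046, "z": 0, "ax": 0, "ay": 0, "az": 0, "grip": 0.3}, {"x": 0.05, "y": 0.046, "z": 0, "ax": 0, "ay": 0, "az": 0, "grip": 0.3}, {"x": 0.04, "y": 0.046, "z": 0, "ax": 0, "ay": 0, "az": 0, "grip": 0.3}, {"x": 0, "y": 0, "z": 0.04, "ax": 0, "ay": 0, "az": 0, "grip": 0.3}, {"x": 0, "y": 0, "z": 0.04, "ax": 0, "ay": 0, "az": 0, "grip": 0.3}, {"x": 0, "y": 0, "z": 0.04, "ax": 0, "ay": 0, "az": 0, "grip": 0.3}, {"x": 0, "y": 0, "z": 0, "ax": 0, "ay": 0, "az": 0, "grip": 0.3}, {"x": 0, "y": 0, "z": 0, "ax": 0, "ay": 0, "az": 0, "grip": 0.3}, {"x": 0, "y": 0, "z": 0, "ax": 0, "ay": 0, "az": 0, "grip": 0.3}])

```text
t: 5.6
tcp_pos: [0.4719, 0.1815, 0.0584]
tcp_rot: [[-0.952, 0.307, 0.001], [0.307, 0.952, 0.0], [-0.001, 0.001, -1.0]]
ft_force: [-0.4, -0.2, -1.0]
gripper_width: 0.508
gripper_force: 31.1
```

Run:
```python
from h import *
plan([.48,.185,.012],GY+np.pi/2)
im,d=vision.grab_frame('scene');P=cloud('scene',d)
m=sel(P,.42,.55,.12,.25,-.02,.08);q=P[m]
for z in np.arange(.006,.08,.006):
    w=q[(q[:,2]>z)&(q[:,2]<z+.006)]
    if len(w): print(round(z,3),len(w),w.min(0)[:2],w.max(0)[:2])
cv2.imwrite('pics/s3.png',cv2.resize(im[100:240,180:340],(640,560),interpolation=cv2.INTER_CUBIC))
```

```text
t 5.6 tcp [0.4719 0.1815 0.0584] turn [ 0.0001  0.0002 -0.    ] shift after [-0.0132  0.0116  0.0929] F [-0.351  -0.1811 -1.0491] w 0.5084331581639815 31.08493894105777
0.006 11 [0.4221 0.2419] [0.4585 0.2479]
0.012 9 [0.423  0.2452] [0.4412 0.2489]
0.018 1 [0.5497 0.1221] [0.5497 0.1221]
0.048 11 [0.4453 0.156 ] [0.4855 0.182 ]
0.054 22 [0.4451 0.155 ] [0.4843 0.2008]
0.06 32 [0.4453 0.1475] [0.49   0.2021]
0.066 11 [0.4547 0.1454] [0.474  0.2059]
0.072 15 [0.4541 0.1441] [0.4744 0.2031]
0.078 4 [0.4534 0.1435] [0.4648 0.1541]
```

View pics/s3.png

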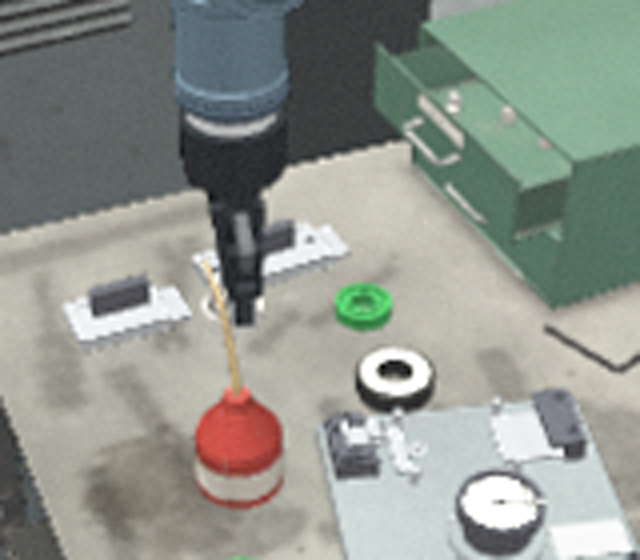

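The bearing hangs flat, about 9–11 mm below the TCP, with the spot under it clear. The can is at (240,450) and the ring at (395,378), both away from it. Lowering and releasing now.

Emit:
step_arm(moves=[{"x": 0, "y": 0, "z": 0.05, "ax": 0, "ay": 0, "az": 0, "grip": 0.3}, {"x": 0, "y": 0, "z": 0.03, "ax": 0, "ay": 0, "az": 0, "grip": 0.3}, {"x": 0, "y": 0, "z": 0.01, "ax": 0, "ay": 0, "az": 0, "grip": 0.3}, {"x": 0, "y": 0, "z": 0.004, "ax": 0, "ay": 0, "az": 0, "grip": 0.3}, {"x": 0, "y": 0, "z": 0, "ax": 0, "ay": 0, "az": 0, "grip": 0.3}, {"x": 0, "y": 0, "z": 0, "ax": 0, "ay": 0, "az": 0, "grip": 0.3}, {"x": 0, "y": 0, "z": 0, "ax": 0, "ay": 0, "az": 0, "grip": 0.3}])

```text
t: 6.23
tcp_pos: [0.4722, 0.1816, 0.0115]
tcp_rot: [[-0.952, 0.307, 0.002], [0.307, 0.952, 0.0], [-0.002, 0.001, -1.0]]
ft_force: [0.2, 0.1, -1.2]
gripper_width: 0.508
gripper_force: 31.1
```

Emit:
step_arm(moves=[{"x": 0, "y": 0, "z": 0.003, "ax": 0, "ay": 0, "az": 0, "grip": 0.3}, {"x": 0, "y": 0, "z": 0, "ax": 0, "ay": 0, "az": 0, "grip": 0.3}, {"x": 0, "y": 0, "z": 0, "ax": 0, "ay": 0, "az": 0, "grip": 0.3}])

```text
t: 6.48
tcp_pos: [0.4713, 0.1815, 0.009]
tcp_rot: [[-0.952, 0.307, 0.0], [0.307, 0.952, 0.0], [-0.0, 0.0, -1.0]]
ft_force: [-0.3, -0.4, -0.8]
gripper_width: 0.508
gripper_force: 31.1
```

Emit:
step_arm(moves=[{"x": 0, "y": 0, "z": 0, "ax": 0, "ay": 0, "az": 0, "grip": 0.55}, {"x": 0, "y": 0, "z": 0, "ax": 0, "ay": 0, "az": 0, "grip": 0.72}, {"x": 0, "y": 0, "z": 0, "ax": 0, "ay": 0, "az": 0, "grip": 0.72}, {"x": 0, "y": 0, "z": 0, "ax": 0, "ay": 0, "az": 0, "grip": 0.72}, {"x": 0, "y": 0, "z": -0.05, "ax": 0, "ay": 0, "az": 0, "grip": 0.72}, {"x": 0, "y": 0, "z": -0.08, "ax": 0, "ay": 0, "az": 0, "grip": 0.72}, {"x": 0, "y": 0, "z": -0.08, "ax": 0, "ay": 0, "az": 0, "grip": 0.72}, {"x": 0, "y": 0, "z": 0, "ax": 0, "ay": 0, "az": 0, "grip": 0.5}, {"x": 0, "y": 0, "z": 0, "ax": 0, "ay": 0, "az": 0, "grip": 0.5}])

```text
t: 7.23
tcp_pos: [0.4734, 0.1818, 0.1167]
tcp_rot: [[-0.952, 0.307, 0.006], [0.307, 0.952, 0.001], [-0.006, 0.003, -1.0]]
ft_force: [0.1, -0.9, -1.4]
gripper_width: 0.507
gripper_force: 0.0
```

Run:
```python
from h import *
plan([.548,.286,.10],np.pi/2+.012)
im,d=vision.grab_frame('scene');P=cloud('scene',d)
m=sel(P,.42,.55,.12,.23,.004,.05);q=P[m];print(len(q),q.min(0),q.max(0),q.mean(0))
# plates in top view
im,d=vision.grab_frame('top');cv2.imwrite('pics/t4.png',im);P=cloud('top',d)
m=sel(P,.45,.63,.24,.33,.03,.045);q=P[m];r=cv2.minAreaRect((q[:,:2]*1000).astype(np.float32));print(len(q),r)
for c in('top','scene'):
  for n in('setting_plate','plate_toe','ball_bearing'): print(c,n,[(np.round(r['point'],4),round(r['p'],2)) for r in vision.pinpoint(c,n)][:4])
```

```text
t 7.2333 tcp [0.4734 0.1818 0.1167] turn [ 0.0003  0.001  -0.0516] shift after [-0.1516  0.2065  0.0333] F [ 0.0977 -0.9442 -1.3708] w 0.5066488175187409 0.0
115 [0.444  0.1572 0.0043] [0.491  0.2036 0.0181] [0.4665 0.1786 0.0109]
0 ((0.0, 0.0), (0.0, 0.0), 0.0)
top setting_plate [(array([0.5555, 0.292 , 0.0009]), 0.69)]
top plate_toe []
top ball_bearing [(array([ 0.5761, -0.2188, -0.0021]), 0.85), (array([ 0.3656, -0.0344,  0.0032]), 0.68), (array([0.4705, 0.1821, 0.0019]), 0.62)]
scene setting_plate [(array([ 0.553 ,  0.2891, -0.0019]), 0.96), (array([ 0.4174,  0.0693, -0.0018]), 0.17)]
scene plate_toe [(array([ 0.5424, -0.082 ,  0.056 ]), 0.66)]
scene ball_bearing [(array([ 0.4615,  0.1819, -0.0033]), 0.68), (array([ 0.3698, -0.0336, -0.0002]), 0.67), (array([ 0.582 , -0.2205, -0.0057]), 0.59), (array([ 0.5878,  0.1917, -0.0052]), 0.54)]
```

Emit:
step_arm(moves=[{"x": 0, "y": 0, "z": 0, "ax": 0, "ay": 0.001, "az": -0.0172, "grip": 0.5}, {"x": 0, "y": 0, "z": 0, "ax": 0, "ay": 0, "az": -0.0172, "grip": 0.5}, {"x": 0, "y": 0, "z": 0, "ax": 0, "ay": 0, "az": -0.0172, "grip": 0.5}, {"x": -0.037, "y": 0.052, "z": 0.01, "ax": 0, "ay": 0, "az": 0, "grip": 0.5}, {"x": -0.037, "y": 0.052, "z": 0.01, "ax": 0, "ay": 0, "az": 0, "grip": 0.5}, {"x": -0.037, "y": 0.052, "z": 0.01, "ax": 0, "ay": 0, "az": 0, "grip": 0.5}, {"x": -0.037, "y": 0.051, "z": 0.003, "ax": 0, "ay": 0, "az": 0, "grip": 0.5}, {"x": 0, "y": 0, "z": 0, "ax": 0, "ay": 0, "az": 0, "grip": 0.5}, {"x": 0, "y": 0, "z": 0, "ax": 0, "ay": 0, "az": 0, "grip": 0.5}, {"x": 0, "y": 0, "z": 0, "ax": 0, "ay": 0, "az": 0, "grip": 0.5}])

```text
t: 8.47
tcp_pos: [0.5428, 0.2855, 0.096]
tcp_rot: [[-1.0, -0.013, -0.008], [-0.013, 1.0, 0.001], [0.008, 0.001, -1.0]]
ft_force: [-0.0, 0.1, -0.4]
gripper_width: 0.501
gripper_force: 0.0
```

Run:
```python
from h import *
plan([.547,.2855,.017],np.pi/2+.012)
```

```text
t 8.4667 tcp [0.5428 0.2855 0.096 ] turn [ 0.0001 -0.0013  0.0001] shift after [-0.0084 -0.0001  0.1579] F [-0.0302  0.14   -0.4187] w 0.50116690311146 0.0
```

Emit:
step_arm(moves=[{"x": -0.008, "y": 0, "z": 0.05, "ax": 0, "ay": -0.0011, "az": 0, "grip": 0.5}, {"x": 0, "y": 0, "z": 0.06, "ax": 0, "ay": 0, "az": 0, "grip": 0.5}, {"x": 0, "y": 0, "z": 0.04, "ax": 0, "ay": 0, "az": 0, "grip": 0.5}, {"x": 0, "y": 0, "z": 0.006, "ax": 0, "ay": 0, "az": 0, "grip": 0.5}, {"x": 0, "y": 0, "z": 0, "ax": 0, "ay": 0, "az": 0, "grip": 0.5}, {"x": 0, "y": 0, "z": 0, "ax": 0, "ay": 0, "az": 0, "grip": 0.5}, {"x": 0, "y": 0, "z": 0, "ax": 0, "ay": 0, "az": 0, "grip": 0.5}], squeeze=60)

```text
t: 9.05
tcp_pos: [0.549, 0.2862, 0.021]
tcp_rot: [[-1.0, -0.012, 0.004], [-0.012, 1.0, 0.003], [-0.004, 0.002, -1.0]]
ft_force: [0.7, 0.1, 0.5]
gripper_width: 0.5
gripper_force: 0.0
```

Emit:
step_arm(moves=[{"x": 0, "y": 0, "z": 0, "ax": 0, "ay": 0, "az": 0, "grip": 0}, {"x": 0, "y": 0, "z": 0, "ax": 0, "ay": 0, "az": 0, "grip": 0}, {"x": 0, "y": 0, "z": 0, "ax": 0, "ay": 0, "az": 0, "grip": 0}, {"x": 0, "y": 0, "z": 0, "ax": 0, "ay": 0, "az": 0, "grip": 0}, {"x": 0, "y": 0, "z": 0, "ax": 0, "ay": 0, "az": 0, "grip": 0}, {"x": 0, "y": 0, "z": 0, "ax": 0, "ay": 0, "az": 0, "grip": 0}, {"x": 0, "y": 0, "z": 0, "ax": 0, "ay": 0, "az": 0, "grip": 0}])

```text
t: 9.63
tcp_pos: [0.5486, 0.2866, 0.0204]
tcp_rot: [[-1.0, -0.012, 0.003], [-0.012, 1.0, 0.002], [-0.003, 0.002, -1.0]]
ft_force: [-1.4, 1.1, 6.6]
gripper_width: 0.129
gripper_force: 59.5
```

Emit:
step_arm(moves=[{"x": 0, "y": 0, "z": -0.03, "ax": 0, "ay": 0, "az": 0, "grip": 0}, {"x": 0, "y": 0, "z": -0.06, "ax": 0, "ay": 0, "az": 0, "grip": 0}, {"x": 0, "y": 0, "z": -0.06, "ax": 0, "ay": 0, "az": 0, "grip": 0}, {"x": 0, "y": 0, "z": -0.06, "ax": 0, "ay": 0, "az": 0, "grip": 0}, {"x": 0, "y": 0, "z": -0.05, "ax": 0, "ay": 0, "az": 0, "grip": 0}, {"x": 0, "y": 0, "z": 0, "ax": 0, "ay": 0.01, "az": 0.0129, "grip": 0}, {"x": 0, "y": 0, "z": 0, "ax": 0, "ay": 0.01, "az": 0.0129, "grip": 0}, {"x": 0, "y": 0, "z": 0, "ax": 0, "ay": 0.01, "az": 0.0129, "grip": 0}, {"x": 0, "y": 0, "z": 0, "ax": 0, "ay": 0.01, "az": 0.0129, "grip": 0}, {"x": 0, "y": 0, "z": 0, "ax": 0, "ay": 0, "az": 0, "grip": 0}, {"x": 0, "y": 0, "z": 0, "ax": 0, "ay": 0, "az": 0, "grip": 0}, {"x": 0, "y": 0, "z": 0, "ax": 0, "ay": 0, "az": 0, "grip": 0}])

```text
t: 10.63
tcp_pos: [0.5469, 0.2857, 0.148]
tcp_rot: [[-0.922, 0.301, -0.244], [0.302, 0.953, 0.038], [0.244, -0.039, -0.969]]
ft_force: [-0.2, 0.2, -5.0]
gripper_width: 0.122
gripper_force: 59.5
```

```bash
cat >> h.py <<'E'
TT=np.array([-.067,0,.0174])
def toe_now():
    s=sense();R=np.array(s['tcp_rot']);w=np.array(s['tcp_pos'])+R@TT
    c,q=np.cos(GY),np.sin(GY);d=w[:2]-g2w(.054,.045)
    px=-R[:,0];print('toe in lip mm',1e3*np.array([c*d[0]+q*d[1],-q*d[0]+c*d[1],w[2]-.026]),'tilt',np.arcsin(-px[2]),'yaw-g',np.arctan2(px[1],px[0])-GY,'F',np.array(s['ft_force']),'t',s['t'])
def plan_toe(lx,ly,lz,pitch):
    y=np.array([-np.sin(GY),np.cos(GY),0]);z=np.array([0,0,-1.]);x=np.cross(y,z)
    T=np.stack([x,y,z],1)@Ro.from_euler('y',pitch).as_matrix()
    w=np.r_[g2w(.054+lx,.045+ly),.026+lz]-T@TT
    plan(w,GY+np.pi/2,pitch)
E
python3 - <<'E'
from h import *
toe_now();plan_toe(-.012,0,.04,.25)
E
```

```text
toe in lip mm [-103.2096  259.5708   88.7944] tilt 0.24650769092257807 yaw-g -0.004173995141432463 F [-0.1965  0.1835 -5.0089] t 10.6333
t 10.6333 tcp [0.5469 0.2857 0.148 ] turn [-0.0062  0.0005 -0.0007] shift after [-0.201  -0.521   0.0489] F [-0.1965  0.1835 -5.0089] w 0.12188021423202273 59.50214445590973
```

Emit:
step_arm(moves=[{"x": 0, "y": 0, "z": 0, "ax": -0.0062, "ay": 0.0005, "az": -0.0007, "grip": 0}, {"x": -0.025, "y": -0.065, "z": 0, "ax": 0, "ay": 0, "az": 0, "grip": 0}, {"x": -0.025, "y": -0.065, "z": 0, "ax": 0, "ay": 0, "az": 0, "grip": 0}, {"x": -0.025, "y": -0.065, "z": 0, "ax": 0, "ay": 0, "az": 0, "grip": 0}, {"x": -0.025, "y": -0.065, "z": 0, "ax": 0, "ay": 0, "az": 0, "grip": 0}, {"x": -0.025, "y": -0.065, "z": 0, "ax": 0, "ay": 0, "az": 0, "grip": 0}, {"x": -0.025, "y": -0.065, "z": 0, "ax": 0, "ay": 0, "az": 0, "grip": 0}, {"x": -0.025, "y": -0.065, "z": 0, "ax": 0, "ay": 0, "az": 0, "grip": 0}, {"x": -0.026, "y": -0.065, "z": 0.048, "ax": 0, "ay": 0, "az": 0, "grip": 0}, {"x": 0, "y": 0, "z": 0, "ax": 0, "ay": 0, "az": 0, "grip": 0}, {"x": 0, "y": 0, "z": 0, "ax": 0, "ay": 0, "az": 0, "grip": 0}, {"x": 0, "y": 0, "z": 0, "ax": 0, "ay": 0, "az": 0, "grip": 0}])

```text
t: 11.63
tcp_pos: [0.554, 0.0115, 0.1014]
tcp_rot: [[-0.922, 0.308, -0.234], [0.298, 0.951, 0.077], [0.247, 0.001, -0.969]]
ft_force: [0.0, 0.3, -5.4]
gripper_width: 0.122
gripper_force: 60.2
```

Run:
```python
from h import *
toe_now();plan_toe(-.012,0,.008,.25)
s=sense();R=np.array(s['tcp_rot']);p=np.array(s['tcp_pos'])
pred=p+R@TT;print('pred toe',pred,'pred lip',g2w(.054,.045))
for c in('scene','top'):
    im,d=vision.grab_frame(c);cv2.imwrite(f'pics/{c}5.png',im);np.save(f'pics/{c}5d.npy',d)
    for n in('plate_toe','lip_mouth','setting_plate'): print(c,n,[(np.round(r['point'],4),round(r['p'],2)) for r in vision.pinpoint(c,n)][:2])
im=cv2.imread('pics/scene5.png')
# predicted tongue end corners (bottom, top) and mouth
Pl=np.stack([-R[:,0],R[:,1],-R[:,2]],1);o=p-Pl@np.array([-.005,0,.0204])
u=lambda X:tuple(np.round((proj('scene',X)-[250,150])*6).astype(int))
A=cv2.resize(im[150:245,250:350],None,fx=6,fy=6,interpolation=cv2.INTER_CUBIC)
for q in[(.065,.02,.006),(.065,-.02,.006),(.045,.025,.014),(.045,-.025,.014),(-.065,-.025,.014),(-.065,-.025,0),(.065,-.02,0)]: cv2.circle(A,u(o+Pl@np.array(q)),2,(0,0,255),-1)
for x,y,z in[(30,75.5,36),(30,14.5,36),(-45,75.5,36),(-45,14.5,36),(54,17,43),(54,73,43)]: cv2.circle(A,u(np.r_[g2w(x/1e3,y/1e3),z/1e3]),2,(255,0,0),-1)
cv2.imwrite('pics/a5.png',A)
```

```text
toe in lip mm [-12.3614   1.653   42.0426] tilt 0.2492879950294546 yaw-g -0.0009900386542147643 F [ 0.031   0.3026 -5.3626] t 11.6333
t 11.6333 tcp [0.554  0.0115 0.1014] turn [ 0.0002  0.0001 -0.0002] shift after [-0.0176 -0.0034  0.0657] F [ 0.031   0.3026 -5.3626] w 0.1223019268132071 60.16733765602112
pred toe [ 0.6116 -0.0072  0.068 ] pred lip [ 0.6229 -0.0125]
scene plate_toe [(array([ 0.6156, -0.0044,  0.0673]), 0.57)]
scene lip_mouth [(array([ 0.6203, -0.0104,  0.0264]), 0.58)]
scene setting_plate [(array([0.5519, 0.0125, 0.0757]), 0.88)]
top plate_toe []
top lip_mouth []
top setting_plate []
```

View pics/a5.png

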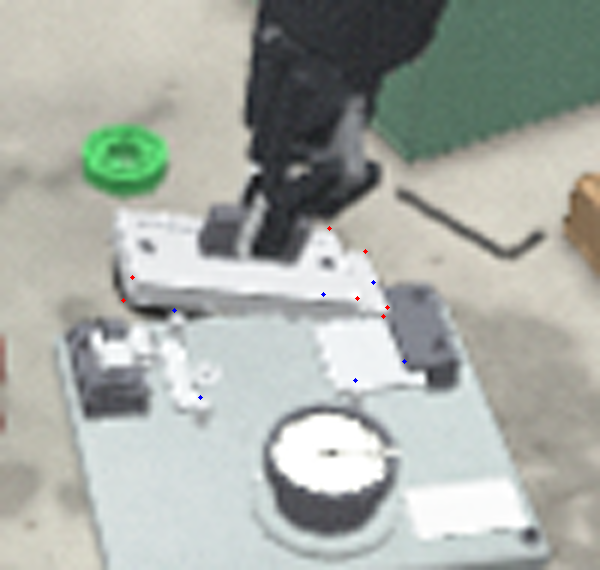

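The plate overlay agrees with the image, with the tongue end at about (388,305). The predicted pin dots look about 10 crop px off in this view. I'll check the gauge against the unobstructed scene image before going down.

Run:
```python
from h import *
im=cv2.imread('pics/scene0.png');A=cv2.resize(im[195:253,262:342],None,fx=10,fy=10,interpolation=cv2.INTER_LANCZOS4);cv2.imwrite('pics/sg.png',A)
for x,y,z in[(30,75.5,36),(30,14.5,36),(-45,75.5,36),(-45,14.5,36),(-6.7,44.5,36),(0,-45,57),(95,-88,22),(-105,-88,22),(-105,88,22),(95,88,22)]:
    print((x,y,z),np.round((proj('scene',np.r_[g2w(x/1e3,y/1e3),z/1e3])-[262,195]+.5)*10))
# placed bearing seen from top (t4), outer circle by brightness
t=cv2.imread('pics/t4.png');print(proj('top',np.array([.4713,.1815,.014])))
```

```text
(30, 75.5, 36) [423.  45.]
(30, 14.5, 36) [477. 189.]
(-45, 75.5, 36) [174.  72.]
(-45, 14.5, 36) [218. 217.]
(-6.7, 44.5, 36) [326. 130.]
(0, -45, 57) [434. 299.]
(95, -88, 22) [807. 465.]
(-105, -88, 22) [ 74. 554.]
(-105, 88, 22) [-35.  99.]
(95, 88, 22) [617.  30.]
[213.5018 192.8723]
```

View pics/sg.png

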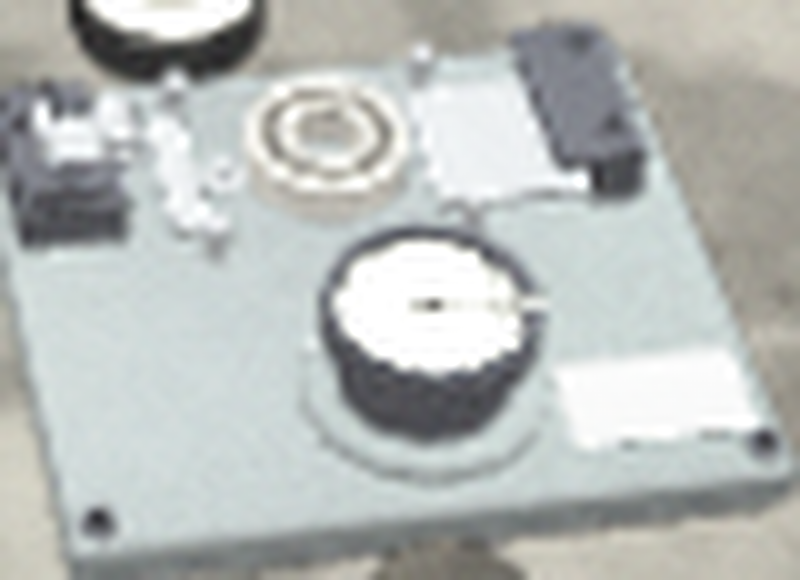

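Pins, bearing and dial in the scene image fall within about 1 px of the prediction, for example bearing (328,130) against (326,130) and dial (433,303) against (434,299). The fit holds, so I'll lower to the mouth.

Emit:
step_arm(moves=[{"x": -0.006, "y": -0.004, "z": 0.022, "ax": 0, "ay": 0, "az": 0, "grip": 0}, {"x": -0.006, "y": 0, "z": 0.022, "ax": 0, "ay": 0, "az": 0, "grip": 0}, {"x": -0.0056, "y": 0, "z": 0.0215, "ax": 0, "ay": 0, "az": 0, "grip": 0}, {"x": 0, "y": 0, "z": 0, "ax": 0, "ay": 0, "az": 0, "grip": 0}, {"x": 0, "y": 0, "z": 0, "ax": 0, "ay": 0, "az": 0, "grip": 0}, {"x": 0, "y": 0, "z": 0, "ax": 0, "ay": 0, "az": 0, "grip": 0}])

```text
t: 12.53
tcp_pos: [0.5539, 0.0089, 0.067]
tcp_rot: [[-0.921, 0.309, -0.236], [0.299, 0.951, 0.077], [0.248, 0.0, -0.969]]
ft_force: [0.0, 0.1, -5.4]
gripper_width: 0.127
gripper_force: 60.1
```

Run:
```python
from h import *
toe_now();plan_toe(-.010,-.0005,.003,.25)
```

```text
toe in lip mm [-11.6781  -0.8758   7.4893] tilt 0.25062361111689807 yaw-g -0.0020495685418940313 F [ 0.0346  0.1309 -5.4179] t 12.5333
t 12.5333 tcp [0.5539 0.0089 0.067 ] turn [ 0.0002 -0.0001 -0.0003] shift after [-0.0055  0.0005  0.008 ] F [ 0.0346  0.1309 -5.4179] w 0.1270908364891647 60.06631135940552
```

Emit:
step_arm(moves=[{"x": -0.001, "y": 0, "z": 0.004, "ax": 0, "ay": 0, "az": 0, "grip": 0}, {"x": -0.001, "y": 0, "z": 0.004, "ax": 0, "ay": 0, "az": 0, "grip": 0}, {"x": 0, "y": 0, "z": 0, "ax": 0, "ay": 0, "az": 0, "grip": 0}, {"x": 0, "y": 0, "z": 0, "ax": 0, "ay": 0, "az": 0, "grip": 0}])

```text
t: 12.87
tcp_pos: [0.5541, 0.0089, 0.0633]
tcp_rot: [[-0.922, 0.309, -0.235], [0.299, 0.951, 0.077], [0.247, 0.001, -0.969]]
ft_force: [-0.8, 0.5, -5.8]
gripper_width: 0.126
gripper_force: 60.1
```

Emit:
step_arm(moves=[{"x": -0.0005, "y": 0, "z": 0.002, "ax": 0, "ay": 0, "az": 0, "grip": 0}, {"x": 0, "y": 0, "z": 0, "ax": 0, "ay": 0, "az": 0, "grip": 0}, {"x": 0, "y": 0, "z": 0, "ax": 0, "ay": 0, "az": 0, "grip": 0}])

```text
t: 13.12
tcp_pos: [0.5543, 0.0089, 0.0624]
tcp_rot: [[-0.922, 0.309, -0.234], [0.299, 0.951, 0.077], [0.247, 0.001, -0.969]]
ft_force: [0.4, -0.2, -4.1]
gripper_width: 0.129
gripper_force: 60.3
```

Run:
```python
from h import *
toe_now()
```

```text
toe in lip mm [-11.2819  -0.7813   3.0268] tilt 0.24924861432484635 yaw-g -0.0019120005485500635 F [ 0.3997 -0.2301 -4.1158] t 13.1167
```

Emit:
step_arm(moves=[{"x": -0.0037, "y": 0, "z": -0.002, "ax": 0, "ay": 0, "az": 0, "grip": 0}, {"x": -0.0039, "y": 0, "z": -0.001, "ax": 0, "ay": 0, "az": 0, "grip": 0}, {"x": -0.0039, "y": 0, "z": -0.001, "ax": 0, "ay": 0, "az": 0, "grip": 0}, {"x": -0.0039, "y": 0, "z": -0.001, "ax": 0, "ay": 0, "az": 0, "grip": 0}, {"x": -0.0039, "y": 0, "z": -0.001, "ax": 0, "ay": 0, "az": 0, "grip": 0}, {"x": -0.0039, "y": 0, "z": -0.001, "ax": 0, "ay": 0, "az": 0, "grip": 0}, {"x": 0, "y": 0, "z": 0, "ax": 0, "ay": 0, "az": 0, "grip": 0}, {"x": 0, "y": 0, "z": 0, "ax": 0, "ay": 0, "az": 0, "grip": 0}])

```text
t: 13.78
tcp_pos: [0.5656, 0.0051, 0.0626]
tcp_rot: [[-0.922, 0.309, -0.235], [0.299, 0.951, 0.077], [0.247, 0.001, -0.969]]
ft_force: [-1.0, -0.6, -5.7]
gripper_width: 0.127
gripper_force: 60.2
```

Run:
```python
from h import *
toe_now()
```

```text
toe in lip mm [ 0.6546 -0.8793  3.1805] tilt 0.249906365642365 yaw-g -0.0020155798004257153 F [-0.9734 -0.6107 -5.7151] t 13.7833
```

Emit:
step_arm(moves=[{"x": -0.0019, "y": 0, "z": -0.0006, "ax": 0, "ay": 0, "az": 0, "grip": 0}, {"x": -0.0019, "y": 0, "z": -0.0006, "ax": 0, "ay": 0, "az": 0, "grip": 0}, {"x": -0.0019, "y": 0, "z": -0.0006, "ax": 0, "ay": 0, "az": 0, "grip": 0}, {"x": -0.0019, "y": 0, "z": -0.0005, "ax": 0, "ay": 0, "az": 0, "grip": 0}, {"x": 0, "y": 0, "z": 0, "ax": 0, "ay": 0, "az": 0, "grip": 0}, {"x": 0, "y": 0, "z": 0, "ax": 0, "ay": 0, "az": 0, "grip": 0}])

```text
t: 14.28
tcp_pos: [0.5693, 0.0039, 0.0629]
tcp_rot: [[-0.922, 0.309, -0.235], [0.299, 0.951, 0.077], [0.247, 0.001, -0.969]]
ft_force: [0.2, -0.2, -4.8]
gripper_width: 0.127
gripper_force: 60.2
```

Run:
```python
from h import *
toe_now()
```

```text
toe in lip mm [ 4.587  -0.8748  3.4617] tilt 0.2497775325230456 yaw-g -0.0019972305507872656 F [ 0.1917 -0.2176 -4.7739] t 14.2833
```

No contact yet, so I'll go further in until I feel the wall.

Emit:
step_arm(moves=[{"x": -0.0019, "y": 0, "z": -0.0005, "ax": 0, "ay": 0, "az": 0, "grip": 0}, {"x": -0.0019, "y": 0, "z": -0.0005, "ax": 0, "ay": 0, "az": 0, "grip": 0}, {"x": -0.0019, "y": 0, "z": -0.0005, "ax": 0, "ay": 0, "az": 0, "grip": 0}, {"x": 0, "y": 0, "z": 0, "ax": 0, "ay": 0, "az": 0, "grip": 0}, {"x": 0, "y": 0, "z": 0, "ax": 0, "ay": 0, "az": 0, "grip": 0}])

```text
t: 14.7
tcp_pos: [0.5722, 0.003, 0.0629]
tcp_rot: [[-0.922, 0.309, -0.235], [0.299, 0.951, 0.077], [0.247, 0.001, -0.969]]
ft_force: [-0.7, 0.8, -5.2]
gripper_width: 0.127
gripper_force: 60.2
```

Emit:
step_arm(moves=[{"x": -0.0019, "y": 0, "z": -0.0005, "ax": 0, "ay": 0, "az": 0, "grip": 0}, {"x": 0, "y": 0, "z": 0, "ax": 0, "ay": 0, "az": 0, "grip": 0}, {"x": 0, "y": 0, "z": 0, "ax": 0, "ay": 0, "az": 0, "grip": 0}])

```text
t: 14.95
tcp_pos: [0.5731, 0.0027, 0.0629]
tcp_rot: [[-0.922, 0.309, -0.235], [0.299, 0.951, 0.077], [0.247, 0.001, -0.969]]
ft_force: [-0.6, 0.2, -6.7]
gripper_width: 0.124
gripper_force: 60.2
```

Run:
```python
from h import *
toe_now()
```

```text
toe in lip mm [ 8.5297 -0.8573  3.5024] tilt 0.24972343946373537 yaw-g -0.001954858581392882 F [-0.5742  0.2465 -6.6908] t 14.95
```

Emit:
step_arm(moves=[{"x": 0.0006, "y": 0, "z": 0.0032, "ax": 0, "ay": -0.0032, "az": 0, "grip": 0}, {"x": 0.0007, "y": 0, "z": 0.0027, "ax": 0, "ay": -0.0032, "az": 0, "grip": 0}, {"x": 0.0007, "y": 0, "z": 0.0027, "ax": 0, "ay": -0.0032, "az": 0, "grip": 0}, {"x": 0, "y": 0, "z": 0, "ax": 0, "ay": 0, "az": 0, "grip": 0}, {"x": 0, "y": 0, "z": 0, "ax": 0, "ay": 0, "az": 0, "grip": 0}], squeeze=80)

```text
t: 15.37
tcp_pos: [0.571, 0.0034, 0.0591]
tcp_rot: [[-0.934, 0.309, -0.179], [0.303, 0.951, 0.059], [0.189, 0.001, -0.982]]
ft_force: [0.3, 0.2, -5.0]
gripper_width: 0.118
gripper_force: 83.9
```

Run:
```python
from h import *
toe_now()
```

```text
toe in lip mm [ 8.1973 -0.8183  3.408 ] tilt 0.18995698943267927 yaw-g -0.0019101230072996467 F [ 0.2645  0.1771 -4.9568] t 15.3667
```

Emit:
step_arm(moves=[{"x": 0.0007, "y": 0, "z": 0.0027, "ax": 0, "ay": -0.0032, "az": 0, "grip": 0}, {"x": 0.0007, "y": 0, "z": 0.0027, "ax": 0, "ay": -0.0032, "az": 0, "grip": 0}, {"x": 0, "y": 0, "z": 0, "ax": 0, "ay": 0, "az": 0, "grip": 0}, {"x": 0, "y": 0, "z": 0, "ax": 0, "ay": 0, "az": 0, "grip": 0}])

```text
t: 15.7
tcp_pos: [0.5705, 0.0035, 0.0569]
tcp_rot: [[-0.941, 0.309, -0.141], [0.306, 0.951, 0.046], [0.148, 0.001, -0.989]]
ft_force: [0.9, -0.5, -4.9]
gripper_width: 0.12
gripper_force: 84.0
```

Emit:
step_arm(moves=[{"x": 0.0007, "y": 0, "z": 0.0027, "ax": 0, "ay": -0.0032, "az": 0, "grip": 0}, {"x": 0, "y": 0, "z": 0, "ax": 0, "ay": 0, "az": 0, "grip": 0}, {"x": 0, "y": 0, "z": 0, "ax": 0, "ay": 0, "az": 0, "grip": 0}])

```text
t: 15.95
tcp_pos: [0.5704, 0.0036, 0.0558]
tcp_rot: [[-0.943, 0.309, -0.121], [0.306, 0.951, 0.04], [0.128, 0.001, -0.992]]
ft_force: [2.8, -1.2, -2.2]
gripper_width: 0.115
gripper_force: 84.2
```

Run:
```python
from h import *
toe_now();print(sense()['torque'])
```

```text
toe in lip mm [ 9.2909 -0.8592  3.9742] tilt 0.12820113820852924 yaw-g -0.002077564024410228 F [ 2.7925 -1.1943 -2.1891] t 15.95
[-0.2512 -0.3265  0.0495]
```

Emit:
step_arm(moves=[{"x": 0.0012, "y": 0, "z": 0.003, "ax": 0, "ay": -0.0032, "az": 0, "grip": 0}, {"x": 0, "y": 0, "z": 0, "ax": 0, "ay": 0, "az": 0, "grip": 0}, {"x": 0.001, "y": 0, "z": 0.003, "ax": 0, "ay": -0.0032, "az": 0, "grip": 0}, {"x": 0, "y": 0, "z": 0, "ax": 0, "ay": 0, "az": 0, "grip": 0}, {"x": 0, "y": 0, "z": 0, "ax": 0, "ay": 0, "az": 0, "grip": 0}])

```text
t: 16.37
tcp_pos: [0.5687, 0.0042, 0.0524]
tcp_rot: [[-0.947, 0.309, -0.084], [0.308, 0.951, 0.028], [0.089, 0.001, -0.996]]
ft_force: [4.3, -1.0, -5.6]
gripper_width: 0.118
gripper_force: 83.9
```

Run:
```python
from h import *
toe_now();print(sense()['torque'])
```

```text
toe in lip mm [ 8.4396 -0.8608  3.1574] tilt 0.08866764024441047 yaw-g -0.0021404660224570438 F [ 4.2626 -0.9812 -5.554 ] t 16.3667
[-0.2382 -0.8548 -0.0636]
```

Emit:
step_arm(moves=[{"x": 0.0008, "y": 0, "z": 0.0029, "ax": 0, "ay": -0.0032, "az": 0, "grip": 0}, {"x": 0, "y": 0, "z": 0, "ax": 0, "ay": 0, "az": 0, "grip": 0}, {"x": 0.0008, "y": 0, "z": 0.0029, "ax": 0, "ay": -0.0032, "az": 0, "grip": 0}, {"x": 0, "y": 0, "z": 0, "ax": 0, "ay": 0, "az": 0, "grip": 0}, {"x": 0, "y": 0, "z": 0, "ax": 0, "ay": 0, "az": 0, "grip": 0}])

```text
t: 16.78
tcp_pos: [0.5675, 0.0046, 0.0497]
tcp_rot: [[-0.95, 0.309, -0.046], [0.309, 0.951, 0.016], [0.049, 0.001, -0.999]]
ft_force: [3.5, -0.9, -4.0]
gripper_width: 0.117
gripper_force: 84.0
```

Run:
```python
from h import *
toe_now();print(sense()['torque'])
```

```text
toe in lip mm [ 8.0782 -0.8397  3.0021] tilt 0.048975607523047165 yaw-g -0.0021007460286837643 F [ 3.5023 -0.9165 -3.9602] t 16.7833
[-0.2074 -0.8634  0.0246]
```

Emit:
step_arm(moves=[{"x": 0.0007, "y": 0, "z": 0.0027, "ax": 0, "ay": -0.0032, "az": 0, "grip": 0}, {"x": 0, "y": 0, "z": 0, "ax": 0, "ay": 0, "az": 0, "grip": 0}, {"x": 0.0007, "y": 0, "z": 0.0027, "ax": 0, "ay": -0.0032, "az": 0, "grip": 0}, {"x": 0, "y": 0, "z": 0, "ax": 0, "ay": 0, "az": 0, "grip": 0}, {"x": 0, "y": 0, "z": 0.001, "ax": 0, "ay": -0.0014, "az": 0, "grip": 0}, {"x": 0, "y": 0, "z": 0, "ax": 0, "ay": 0, "az": 0, "grip": 0}, {"x": 0, "y": 0, "z": 0, "ax": 0, "ay": 0, "az": 0, "grip": 0}])

```text
t: 17.37
tcp_pos: [0.5661, 0.0051, 0.0465]
tcp_rot: [[-0.951, 0.309, -0.001], [0.309, 0.951, 0.001], [0.001, 0.0, -1.0]]
ft_force: [-0.1, -0.1, 3.0]
gripper_width: 0.122
gripper_force: 84.8
```

Run:
```python
from h import *
toe_now();print(sense()['torque'],sense()['tcp_pos'])
```

```text
toe in lip mm [ 7.5215 -0.8093  3.0584] tilt 0.0009981455739522507 yaw-g -0.001969742456155499 F [-0.1318 -0.1145  2.9655] t 17.3667
[-0.0869 -0.0356 -0.017 ] [0.5661 0.0051 0.0465]
```

Emit:
step_arm(moves=[{"x": 0, "y": 0, "z": 0, "ax": 0, "ay": 0, "az": 0, "grip": 0.3}, {"x": 0, "y": 0, "z": 0, "ax": 0, "ay": 0, "az": 0, "grip": 0.4}, {"x": 0, "y": 0, "z": 0, "ax": 0, "ay": 0, "az": 0, "grip": 0.4}, {"x": 0, "y": 0, "z": -0.04, "ax": 0, "ay": 0, "az": 0, "grip": 0.4}, {"x": 0, "y": 0, "z": -0.06, "ax": 0, "ay": 0, "az": 0, "grip": 0.4}, {"x": 0.08, "y": 0, "z": -0.06, "ax": 0, "ay": 0, "az": 0, "grip": 0.4}, {"x": 0.08, "y": 0, "z": -0.06, "ax": 0, "ay": 0, "az": 0, "grip": 0.4}, {"x": 0.08, "y": 0, "z": 0, "ax": 0, "ay": 0, "az": 0, "grip": 0.72}, {"x": 0.08, "y": 0, "z": 0, "ax": 0, "ay": 0, "az": 0, "grip": 0.72}, {"x": 0.04, "y": 0, "z": 0, "ax": 0, "ay": 0, "az": 0, "grip": 0.72}, {"x": 0, "y": 0, "z": 0, "ax": 0, "ay": 0, "az": 0, "grip": 0.72}])

```text
t: 18.28
tcp_pos: [0.4034, 0.058, 0.1454]
tcp_rot: [[-0.952, 0.307, -0.003], [0.307, 0.952, 0.001], [0.003, 0.0, -1.0]]
ft_force: [-1.1, -0.4, -0.2]
gripper_width: 0.724
gripper_force: 0.0
```

Run:
```python
from h import *
print(sense()['t'],sense()['tcp_pos'])
for c in('scene','top'):
    im,d=vision.grab_frame(c);cv2.imwrite(f'pics/{c}6.png',im);np.save(f'pics/{c}6d.npy',d);P=cloud(c,d)
    c_,s_=np.cos(GY),np.sin(GY);q=P[...,:2]-GT;G=np.stack([c_*q[...,0]+s_*q[...,1],-s_*q[...,0]+c_*q[...,1],P[...,2]],-1)
    for x0,x1 in((-.060,-.04),(-.04,-.02),(0,.02),(.02,.04)):
        for y0,y1 in((.022,.036),(.054,.068)):
            w=G[sel(G,x0,x1,y0,y1,.03,.06)];print(c,(x0,y0),len(w),w[:,2].mean() if len(w) else '')
    for n in('setting_plate','zero_mark','pointer_tip','dial_center'): print(n,[(np.round(r['point'],4),round(r['p'],2)) for r in vision.pinpoint(c,n)][:2])
im=cv2.imread('pics/top6.png');s=cv2.imread('pics/scene6.png')
u,v=np.round(proj('top',np.r_[g2w(0,-.045),.056])).astype(int);a=cv2.resize(im[v-17:v+17,u-17:u+17],(396,396),interpolation=cv2.INTER_CUBIC)
b=cv2.resize(s[195:253,262:342],(396,287),interpolation=cv2.INTER_CUBIC);b=cv2.copyMakeBorder(b,0,109,0,0,0);cv2.imwrite('pics/c6.png',np.hstack([a,b]));print(u,v,proj('top',np.r_[g2w(0,-.045),.056]))
```

```text
18.2833 [0.4034 0.058  0.1454]
scene (-0.06, 0.022) 24 0.03956060470145945
scene (-0.06, 0.054) 21 0.03908993975055436
scene (-0.04, 0.022) 28 0.03995921380128884
scene (-0.04, 0.054) 14 0.03923122076564169
scene (0, 0.022) 26 0.040348410602416965
scene (0, 0.054) 0 
scene (0.02, 0.022) 22 0.0389468389959437
scene (0.02, 0.054) 13 0.039386678478656595
setting_plate [(array([0.5708, 0.0019, 0.0223]), 0.92)]
zero_mark [(array([ 0.562 , -0.0938,  0.0618]), 0.57), (array([0.5667, 0.0984, 0.0031]), 0.42)]
pointer_tip []
dial_center [(array([ 0.5411, -0.08  ,  0.0584]), 0.59)]
top (-0.06, 0.022) 0 
top (-0.06, 0.054) 0 
top (-0.04, 0.022) 0 
top (-0.04, 0.054) 0 
top (0, 0.022) 22 0.039809394014223384
top (0, 0.054) 33 0.04075230627990614
top (0.02, 0.022) 47 0.04050482725983925
top (0.02, 0.054) 46 0.040049678742454756
setting_plate []
zero_mark [(array([ 0.5614, -0.0964,  0.0562]), 0.74), (array([ 0.4177,  0.074 , -0.0022]), 0.22)]
pointer_tip [(array([ 0.5397, -0.0837,  0.0594]), 0.71)]
dial_center [(array([ 0.5377, -0.0801,  0.0593]), 0.74)]
325 162 [325.3979 162.1793]
```

View pics/c6.png

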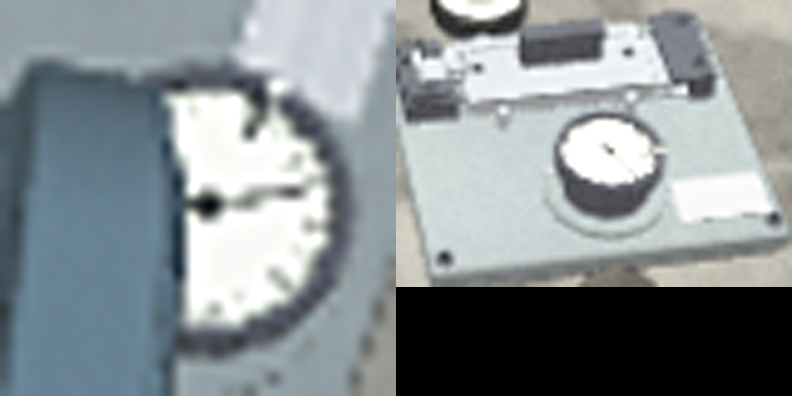

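The plate lies home: its top is at 39–40 mm everywhere and the catch shows over its end. The hand points from (207,205) to (300,190) and the zero mark is at (258,110), so the bezel needs about 0.92 rad clockwise. My retreat took the hand over the oil can, so I'll check the can.

Run:
```python
from h import *
a=cv2.imread('pics/scene0.png').astype(int);b=cv2.imread('pics/scene6.png').astype(int)
for im in(a,b):
    m=(im[...,2]>120)&(im[...,1]<70)&(im[...,0]<80);m[:,:215]=0;m[:,270:]=0;m[:190]=0;m[235:]=0
    v,u=np.nonzero(m);print(len(u),u.mean(),v.mean(),u.min(),u.max(),v.min(),v.max())
print(vision.pinpoint('scene','oil_can')[:2])
# spout: tan thin pixels differing
y=(a[...,2]>170)&(a[...,1]>120)&(a[...,0]<110);y[:,:225]=0;y[:,:][:,250:]=0;y[:160]=0;y[205:]=0
v,u=np.nonzero(y);print('spout0',sorted(zip(v,u))[:2],sorted(zip(v,u))[-2:])
if len(u):
    k=np.argmin(v);print('tip ray at z .176',ray('scene',(u[k],v[k]),.176))
y=(b[...,2]>170)&(b[...,1]>120)&(b[...,0]<110);y[:,:225]=0;y[:,:][:,250:]=0;y[:160]=0;y[205:]=0
v,u=np.nonzero(y);print('spout6',sorted(zip(v,u))[:2],sorted(zip(v,u))[-2:])
```

```text
99 241.87878787878788 211.03030303030303 229 249 200 226
110 241.85454545454544 210.92727272727274 229 249 200 226
[{'point': [0.4185, 0.0698, -0.0008], 'p': 0.92}]
spout0 [(np.int64(197), np.int64(239)), (np.int64(197), np.int64(240))] [(np.int64(198), np.int64(238)), (np.int64(198), np.int64(239))]
tip ray at z .176 [ 0.3796 -0.0237  0.176 ]
spout6 [(np.int64(197), np.int64(239)), (np.int64(197), np.int64(240))] [(np.int64(198), np.int64(238)), (np.int64(199), np.int64(239))]
```

The can has not moved. I'll lift clear and go above the dial.

Emit:
step_arm(moves=[{"x": 0, "y": 0, "z": -0.06, "ax": 0, "ay": 0, "az": 0, "grip": 0.72}, {"x": 0, "y": 0, "z": -0.07, "ax": 0, "ay": 0, "az": 0, "grip": 0.72}, {"x": 0, "y": 0, "z": -0.07, "ax": 0, "ay": 0, "az": 0, "grip": 0.72}, {"x": 0, "y": 0, "z": 0, "ax": 0, "ay": 0, "az": 0, "grip": 0.85}, {"x": 0, "y": 0.07, "z": 0, "ax": 0, "ay": 0, "az": 0, "grip": 0.85}, {"x": 0, "y": 0.07, "z": 0, "ax": 0, "ay": 0, "az": 0, "grip": 0.85}, {"x": 0, "y": 0.07, "z": 0, "ax": 0, "ay": 0, "az": 0, "grip": 0.85}, {"x": 0, "y": 0.04, "z": 0, "ax": 0, "ay": 0, "az": 0, "grip": 0.85}, {"x": 0, "y": 0, "z": 0, "ax": 0, "ay": 0, "az": 0, "grip": 0.85}, {"x": 0, "y": 0, "z": 0, "ax": 0, "ay": 0, "az": 0, "grip": 0.85}, {"x": 0, "y": 0, "z": 0, "ax": 0, "ay": 0, "az": 0, "grip": 0.85}])

```text
t: 19.75
tcp_pos: [0.4462, 0.1748, 0.2458]
tcp_rot: [[-0.951, 0.309, -0.001], [0.309, 0.951, -0.0], [0.0, -0.0, -1.0]]
ft_force: [-0.2, 0.6, -0.8]
gripper_width: 0.848
gripper_force: 0.0
```

```bash
cat >> h.py <<'E'
def dial(im):
    """polar profile about dial centre: returns angle (cw from gauge +x) profile of darkness at radii"""
    z=.054;c0=np.r_[g2w(0,-.045),z]
    g=cv2.cvtColor(im,cv2.COLOR_BGR2GRAY).astype(np.float32)
    # recentre on white face
    u0=proj('top',c0);m=np.zeros(g.shape,np.uint8);cv2.circle(m,tuple(np.round(u0).astype(int)),14,255,-1)
    w=((g>170)&(m>0)).astype(np.uint8);cn=max(cv2.findContours(w,0,2)[0],key=cv2.contourArea);(cu,cv_),r=cv2.minEnclosingCircle(cn)
    print('pred',u0,'face circle',cu,cv_,r)
    th=np.arange(-180,180,1.)
    def prof(r0,r1,ctr):
        a=0
        for r in np.arange(r0,r1,.0005):
            d=[(np.array([np.cos(GY-np.radians(t)),np.sin(GY-np.radians(t)),0])*r)+c0 for t in th]
            q=np.array([proj('top',x) for x in d],np.float32)+(np.float32(ctr)-np.float32(u0))
            a=a+cv2.remap(g,q[:,0].reshape(1,-1),q[:,1].reshape(1,-1),cv2.INTER_CUBIC)[0]
        return a/len(np.arange(r0,r1,.0005))
    for ctr in(u0,(cu,cv_)):
        for n,(a,b) in dict(hand=(.009,.0145),mark=(.0175,.0225),tick=(.0255,.0285)).items():
            p=prof(a,b,ctr)*(1 if n!='tick' else -1)
            k=np.argsort(p)[:1][0];i=np.arange(k-8,k+9)%360;w=np.clip(np.median(p)-p[i],0,None);w=np.clip(w-.3*w.max(),0,None);print(n,'peak',th[k],'rad',np.radians(th[k]+(w*np.arange(-8,9)).sum()/w.sum()),'depth',np.median(p)-p[k])
E
python3 - <<'E'
from h import *
plan([.4,.2,.25],GY+np.pi/2)
im,d=vision.grab_frame('top');cv2.imwrite('pics/top7.png',im);dial(im)
dial(cv2.imread('pics/top0.png'))
E
```

```text
t 19.75 tcp [0.4462 0.1748 0.2458] turn [-0.     -0.0001 -0.0003] shift after [ 0.1033  0.0196 -0.0083] F [-0.1864  0.5715 -0.8224] w 0.8478814988155099 0.0
pred [325.2637 162.3984] face circle 325.19232177734375 162.26922607421875 10.338300704956055Traceback (most recent call last):
  File "<stdin>", line 3, in <module>
  File "h.py", line 57, in dial
    p=prof(a,b,ctr)*(1 if n!='tick' else -1)
      ~~~~^^^^^^^^^
  File "h.py", line 52, in prof
    q=np.array([proj('top',x) for x in d],np.float32)+(np.float32(ctr)-np.float32(u0))
                ~~~~^^^^^^^^^
  File "h.py", line 9, in proj
    k=vision.calibration(c);p=np.array(k['R'])@X+np.array(k['t']);q=np.array(k['camera_matrix'])@p;return q[:2]/q[2]
ValueError: time passes only in moves, steps and waits
```

```bash
sed -i 's/vision.calibration(c)/CAL(c)/' h.py; sed -i '3a import functools\nCAL=functools.lru_cache(None)(lambda c:vision.calibration(c))' h.py
python3 - <<'E'
from h import *
dial(cv2.imread('pics/top7.png'));dial(cv2.imread('pics/top0.png'))
plan(np.r_[g2w(0,-.045),.12],GY+np.pi/2+.46)
E
```

```text
pred [325.2637 162.3984] face circle 325.19232177734375 162.26922607421875 10.338300704956055
hand peak 56.0 rad 0.9833281354722704 depth 94.17667
mark peak 11.0 rad 0.18256971194972552 depth 144.84969
tick peak 13.0 rad 0.22290847822296941 depth 71.2529
hand peak 58.0 rad 1.0144995110086155 depth 94.27846
mark peak 12.0 rad 0.1976288696922843 depth 145.38184
tick peak 13.0 rad 0.22921103098310286 depth 75.57837
pred [325.2637 162.3984] face circle 325.19232177734375 162.26922607421875 10.338300704956055
hand peak -1.0 rad -0.013729793375123367 depth 84.21953
mark peak 10.0 rad 0.1701576178623359 depth 160.43976
tick peak 13.0 rad 0.2217450826659556 depth 72.32715
hand peak 0.0 rad 0.00647046861588664 depth 86.00522
mark peak 11.0 rad 0.18600680173445483 depth 160.05309
tick peak 13.0 rad 0.22824772053145048 depth 76.1541
t 19.8 tcp [0.4462 0.1745 0.246 ] turn [-0.     -0.     -0.0736] shift after [-0.1177 -0.5354  0.2519] F [0.261  0.6984 0.1766] w 0.8512973893902855 0.0
```

Emit:
step_arm(moves=[{"x": 0, "y": 0, "z": 0, "ax": 0, "ay": 0, "az": -0.0164, "grip": 0.85}, {"x": 0, "y": 0, "z": 0, "ax": 0, "ay": 0, "az": -0.0164, "grip": 0.85}, {"x": 0, "y": 0, "z": 0, "ax": 0, "ay": 0, "az": -0.0164, "grip": 0.85}, {"x": 0, "y": 0, "z": 0, "ax": 0, "ay": 0, "az": -0.0164, "grip": 0.85}, {"x": -0.018, "y": -0.075, "z": 0, "ax": 0, "ay": 0, "az": 0, "grip": 0.85}, {"x": -0.018, "y": -0.075, "z": 0, "ax": 0, "ay": 0, "az": 0, "grip": 0.85}, {"x": -0.018, "y": -0.075, "z": 0, "ax": 0, "ay": 0, "az": 0, "grip": 0.85}, {"x": -0.018, "y": -0.075, "z": 0, "ax": 0, "ay": 0, "az": 0, "grip": 0.85}, {"x": -0.018, "y": -0.075, "z": 0, "ax": 0, "ay": 0, "az": 0, "grip": 0.85}, {"x": 0, "y": 0, "z": 0, "ax": 0, "ay": 0, "az": 0, "grip": 0.85}, {"x": 0, "y": 0, "z": 0, "ax": 0, "ay": 0, "az": 0, "grip": 0.85}, {"x": 0, "y": 0, "z": 0, "ax": 0, "ay": 0, "az": 0, "grip": 0.85}], squeeze=25)

```text
t: 20.8
tcp_pos: [0.509, -0.0075, 0.2461]
tcp_rot: [[-0.995, -0.096, -0.0], [-0.096, 0.995, 0.001], [0.0, 0.001, -1.0]]
ft_force: [-0.8, 0.6, 0.2]
gripper_width: 0.85
gripper_force: 0.0
```

Run:
```python
from h import *
plan(np.r_[g2w(0,-.045),.036],GY+np.pi/2+.41)
```

```text
t 20.8 tcp [ 0.509  -0.0075  0.2461] turn [ 0.0001 -0.     -0.0003] shift after [-0.055  -0.1543  0.4202] F [-0.7535  0.5669  0.1604] w 0.8495546452954048 0.0
```

Emit:
step_arm(moves=[{"x": -0.0275, "y": -0.077, "z": 0, "ax": 0, "ay": 0, "az": 0, "grip": 0.85}, {"x": -0.0275, "y": -0.077, "z": 0, "ax": 0, "ay": 0, "az": 0, "grip": 0.85}, {"x": 0, "y": 0, "z": 0.08, "ax": 0, "ay": 0, "az": 0, "grip": 0.85}, {"x": 0, "y": 0, "z": 0.08, "ax": 0, "ay": 0, "az": 0, "grip": 0.85}, {"x": 0, "y": 0, "z": 0.08, "ax": 0, "ay": 0, "az": 0, "grip": 0.85}, {"x": 0, "y": 0, "z": 0.06, "ax": 0, "ay": 0, "az": 0, "grip": 0.85}, {"x": 0, "y": 0, "z": 0, "ax": 0, "ay": 0, "az": 0, "grip": 0.85}, {"x": 0, "y": 0, "z": 0, "ax": 0, "ay": 0, "az": 0, "grip": 0.85}, {"x": 0, "y": 0, "z": 0, "ax": 0, "ay": 0, "az": 0, "grip": 0.85}, {"x": 0, "y": 0, "z": 0, "ax": 0, "ay": 0, "az": 0, "grip": 0.85}])

```text
t: 21.63
tcp_pos: [0.5466, -0.0811, 0.0993]
tcp_rot: [[-0.995, -0.099, 0.005], [-0.099, 0.995, -0.001], [-0.005, -0.002, -1.0]]
ft_force: [-0.0, -1.0, 0.6]
gripper_width: 0.85
gripper_force: 0.0
```

Run:
```python
from h import *
plan(np.r_[g2w(0,-.045),.036],GY+np.pi/2+.41)
```

```text
t 21.6333 tcp [ 0.5466 -0.0811  0.0993] turn [-0.0003  0.0008  0.0002] shift after [ 0.0056 -0.0006  0.1266] F [-0.0392 -0.9594  0.6144] w 0.8500095008732393 0.0
```

Emit:
step_arm(moves=[{"x": 0, "y": 0, "z": 0.05, "ax": 0, "ay": 0, "az": 0, "grip": 0.85}, {"x": 0, "y": 0, "z": 0.05, "ax": 0, "ay": 0, "az": 0, "grip": 0.85}, {"x": 0, "y": 0, "z": 0.02, "ax": 0, "ay": 0, "az": 0, "grip": 0.85}, {"x": 0, "y": 0, "z": 0, "ax": 0, "ay": 0, "az": 0, "grip": 0.85}, {"x": 0, "y": 0, "z": 0, "ax": 0, "ay": 0, "az": 0, "grip": 0.85}, {"x": 0, "y": 0, "z": 0, "ax": 0, "ay": 0, "az": 0, "grip": 0.85}, {"x": 0, "y": 0, "z": 0, "ax": 0, "ay": 0, "az": 0, "grip": 0.85}, {"x": 0, "y": 0, "z": 0, "ax": 0, "ay": 0, "az": 0, "grip": 0.85}])

```text
t: 22.3
tcp_pos: [0.5457, -0.0812, 0.0377]
tcp_rot: [[-0.995, -0.098, 0.003], [-0.098, 0.995, -0.0], [-0.003, -0.001, -1.0]]
ft_force: [-0.2, 0.5, 0.5]
gripper_width: 0.85
gripper_force: 0.0
```

Run:
```python
from h import *
plan(np.r_[g2w(0,-.045),.036],GY+np.pi/2+.41)
```

```text
t 22.3 tcp [ 0.5457 -0.0812  0.0377] turn [-0.0001  0.0004  0.    ] shift after [ 0.0036 -0.0005  0.0034] F [-0.2119  0.4543  0.4604] w 0.8498926963738278 0.0
```

Emit:
step_arm(moves=[{"x": 0.003, "y": 0, "z": 0, "ax": 0, "ay": 0, "az": 0, "grip": 0.85}, {"x": 0, "y": 0, "z": 0, "ax": 0, "ay": 0, "az": 0, "grip": 0.7}, {"x": 0, "y": 0, "z": 0, "ax": 0, "ay": 0, "az": 0, "grip": 0.5}, {"x": 0, "y": 0, "z": 0, "ax": 0, "ay": 0, "az": 0, "grip": 0.5}, {"x": 0, "y": 0, "z": 0, "ax": 0, "ay": 0, "az": 0, "grip": 0.5}, {"x": 0, "y": 0, "z": 0, "ax": 0, "ay": 0, "az": 0, "grip": 0.5}])

```text
t: 22.8
tcp_pos: [0.5432, -0.0814, 0.0369]
tcp_rot: [[-0.995, -0.098, 0.0], [-0.098, 0.995, -0.0], [-0.0, -0.0, -1.0]]
ft_force: [-2.9, -0.8, 6.7]
gripper_width: 0.663
gripper_force: 25.9
```

Emit:
step_arm(moves=[{"x": 0, "y": 0, "z": 0, "ax": 0, "ay": 0, "az": 0.0127, "grip": 0.5}, {"x": 0, "y": 0, "z": 0, "ax": 0, "ay": 0, "az": 0.0127, "grip": 0.5}, {"x": 0, "y": 0, "z": 0, "ax": 0, "ay": 0, "az": 0.0127, "grip": 0.5}, {"x": 0, "y": 0, "z": 0, "ax": 0, "ay": 0, "az": 0.0127, "grip": 0.5}, {"x": 0, "y": 0, "z": 0, "ax": 0, "ay": 0, "az": 0.0127, "grip": 0.5}, {"x": 0, "y": 0, "z": 0, "ax": 0, "ay": 0, "az": 0.0127, "grip": 0.5}, {"x": 0, "y": 0, "z": 0, "ax": 0, "ay": 0, "az": 0.0127, "grip": 0.5}, {"x": 0, "y": 0, "z": 0, "ax": 0, "ay": 0, "az": 0.0127, "grip": 0.5}, {"x": 0, "y": 0, "z": 0, "ax": 0, "ay": 0, "az": 0.0127, "grip": 0.5}, {"x": 0, "y": 0, "z": 0, "ax": 0, "ay": 0, "az": 0.0127, "grip": 0.5}, {"x": 0, "y": 0, "z": 0, "ax": 0, "ay": 0, "az": 0, "grip": 0.5}, {"x": 0, "y": 0, "z": 0, "ax": 0, "ay": 0, "az": 0, "grip": 0.5}])

```text
t: 23.8
tcp_pos: [0.543, -0.082, 0.0369]
tcp_rot: [[-0.765, 0.644, -0.0], [0.644, 0.765, -0.001], [-0.001, -0.001, -1.0]]
ft_force: [-4.1, -3.5, 5.4]
gripper_width: 0.67
gripper_force: 26.1
```

Emit:
step_arm(moves=[{"x": 0, "y": 0, "z": 0, "ax": 0, "ay": 0, "az": 0, "grip": 0.75}, {"x": 0, "y": 0, "z": 0, "ax": 0, "ay": 0, "az": 0, "grip": 0.85}, {"x": 0, "y": 0, "z": 0, "ax": 0, "ay": 0, "az": 0, "grip": 0.85}, {"x": 0, "y": 0, "z": -0.06, "ax": 0, "ay": 0, "az": 0, "grip": 0.85}, {"x": 0, "y": 0, "z": -0.08, "ax": 0, "ay": 0, "az": 0, "grip": 0.85}, {"x": 0, "y": 0, "z": -0.08, "ax": 0, "ay": 0, "az": 0, "grip": 0.85}, {"x": 0, "y": 0, "z": -0.08, "ax": 0, "ay": 0, "az": 0, "grip": 0.85}, {"x": 0, "y": 0, "z": -0.08, "ax": 0, "ay": 0, "az": 0, "grip": 0.85}])

```text
t: 24.47
tcp_pos: [0.5426, -0.0806, 0.2279]
tcp_rot: [[-0.765, 0.644, 0.0], [0.644, 0.765, 0.001], [0.0, 0.001, -1.0]]
ft_force: [0.9, -1.0, -0.8]
gripper_width: 0.848
gripper_force: 0.0
```

Run:
```python
from h import *
plan(np.r_[.45,.16,.22],GY+np.pi/2-.39)
im,d=vision.grab_frame('scene');cv2.imwrite('pics/scene8.png',im)
im,d=vision.grab_frame('top');cv2.imwrite('pics/top8.png',im)
```

```text
t 24.4667 tcp [ 0.5426 -0.0806  0.2279] turn [ 0.0001 -0.0001  0.0004] shift after [0.4522 0.2478 0.0158] F [ 0.8783 -0.9611 -0.7959] w 0.8484906746492021 0.0
```

Emit:
step_arm(moves=[{"x": 0.064, "y": 0.035, "z": 0, "ax": 0, "ay": 0, "az": 0, "grip": 0.85}, {"x": 0.064, "y": 0.035, "z": 0, "ax": 0, "ay": 0, "az": 0, "grip": 0.85}, {"x": 0.064, "y": 0.035, "z": 0, "ax": 0, "ay": 0, "az": 0, "grip": 0.85}, {"x": 0.064, "y": 0.035, "z": 0, "ax": 0, "ay": 0, "az": 0, "grip": 0.85}, {"x": 0.064, "y": 0.035, "z": 0, "ax": 0, "ay": 0, "az": 0, "grip": 0.85}, {"x": 0.064, "y": 0.035, "z": 0, "ax": 0, "ay": 0, "az": 0, "grip": 0.85}, {"x": 0.064, "y": 0.035, "z": 0, "ax": 0, "ay": 0, "az": 0, "grip": 0.85}, {"x": 0, "y": 0, "z": 0, "ax": 0, "ay": 0, "az": 0, "grip": 0.85}, {"x": 0, "y": 0, "z": 0, "ax": 0, "ay": 0, "az": 0, "grip": 0.85}])

```text
t: 25.32
tcp_pos: [0.4496, 0.1586, 0.2258]
tcp_rot: [[-0.768, 0.641, 0.0], [0.641, 0.768, 0.001], [0.0, 0.0, -1.0]]
ft_force: [-0.2, 0.2, 0.3]
gripper_width: 0.854
gripper_force: 0.0
```

Run:
```python
from h import *
im,d=vision.grab_frame('top');cv2.imwrite('pics/top9.png',im);dial(im)
print([(n,[(np.round(r['point'],4),round(r['p'],2)) for r in vision.pinpoint('top',n)][:1]) for n in('zero_mark','pointer_tip','dial_center')])
a=cv2.resize(im[146:178,309:341],(384,384),interpolation=cv2.INTER_CUBIC);b=cv2.resize(cv2.imread('pics/top7.png')[146:178,309:341],(384,384),interpolation=cv2.INTER_CUBIC);cv2.imwrite('pics/c9.png',np.hstack([b,a]))
```

```text
pred [325.2637 162.3984] face circle 325.1480407714844 162.4608917236328 10.442268371582031
hand peak 57.0 rad 0.9911648878317284 depth 90.19595
mark peak 58.0 rad 1.0151598293799398 depth 190.12051
tick peak 54.0 rad 0.9518879755652077 depth 73.23285
hand peak 56.0 rad 0.9818918352985572 depth 90.87082
mark peak 58.0 rad 1.0127517796058667 depth 196.03445
tick peak 53.0 rad 0.949836725180764 depth 66.246475
[('zero_mark', [(array([ 0.5486, -0.1048,  0.056 ]), 0.65)]), ('pointer_tip', []), ('dial_center', [(array([ 0.5422, -0.0831,  0.0563]), 0.7)])]
```

View pics/c9.png

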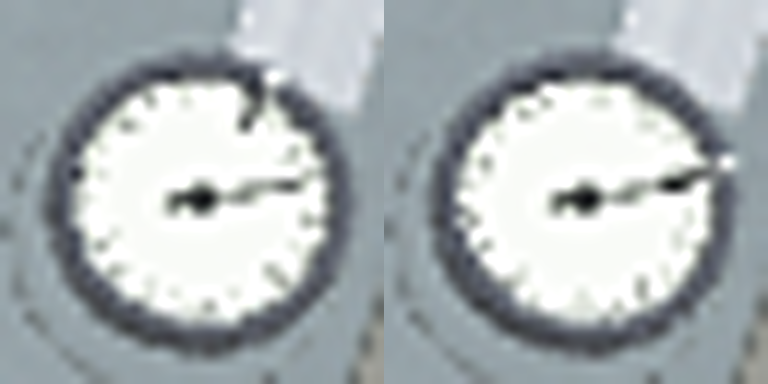

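Left (before): hand from (202,200) to (302,183), white tick at (272,78). Right (after): tick at (343,162) in its own tile and the bar nearly over the hand, so it is still slightly short. I'll quantify that, using the starting picture (hand = 0) as the reference.

Run:
```python
from h import *
def plane(im,z,n=241,h=.03):
    # rectified view, gauge frame around dial axis; col=-y? use x up, y left (as seen from above)
    s=np.linspace(-h,h,n);X,Y=np.meshgrid(-s,-s,indexing='ij') # rows: +x..-x ; cols: +y..-y
    W=np.array([np.r_[g2w(x,-.045+y),z] for x,y in zip(X.ravel(),Y.ravel())])
    k=CAL('top');p=W@np.array(k['R']).T+np.array(k['t']);q=p@np.array(k['camera_matrix']).T;q=(q[:,:2]/q[:,2:]).astype(np.float32)
    g=cv2.cvtColor(im,cv2.COLOR_BGR2GRAY)
    return cv2.remap(g,q[:,0].reshape(n,n),q[:,1].reshape(n,n),cv2.INTER_CUBIC).astype(float),X,Y
for f in('top0','top7','top9'):
    im=cv2.imread(f'pics/{f}.png')
    for z in(.056,):
        g,X,Y=plane(im,z);r=np.hypot(X,Y)
        w=np.clip(200-g,0,None)*(r<.0155);
        mx,my=(w*X).sum()/w.sum(),(w*Y).sum()/w.sum()
        C=np.array([[ (w*(X-mx)**2).sum(),(w*(X-mx)*(Y-my)).sum()],[0,(w*(Y-my)**2).sum()]]);a=.5*np.arctan2(2*C[0,1],C[0,0]-C[1,1])
        hub=np.clip(110-g,0,None)*(r<.006);hx,hy=(hub*X).sum()/hub.sum(),(hub*Y).sum()/hub.sum()
        t=np.clip(200-g,0,None)*(np.hypot(X-hx,Y-hy)>.008)*(np.hypot(X-hx,Y-hy)<.0145);tx,ty=(t*X).sum()/t.sum(),(t*Y).sum()/t.sum()
    g,X,Y=plane(im,.058);
    # rim centre: dark ring centroid; tick: bright on ring
    r=np.hypot(X,Y);ring=(r>.0245)&(r<.0295);k=np.clip(g-140,0,None)*ring*(Y<.025)
    th=np.arctan2(-Y,X);exp=(.21 if f!='top9' else 1.0);k=k*(abs(th-exp)<.25);kx,ky=(k*X).sum()/k.sum(),(k*Y).sum()/k.sum()
    print(f,'hub mm',hx*1e3,hy*1e3,'PCA angle cw',-a,'hub->hand',np.arctan2(-(ty-hy),tx-hx),'tick',np.arctan2(-ky,kx),np.hypot(kx,ky))
```

```text
top0 hub mm -0.8773590252196113 -0.14958911873052 PCA angle cw -0.02057207847375992 hub->hand -0.0589135743822128 tick 0.20294795143277344 0.028154295181471032
top7 hub mm -0.0795539830599351 0.6467379650477095 PCA angle cw 1.0876197367231548 hub->hand 1.0804277934713387 tick 0.2032460677260531 0.028156795664816027
top9 hub mm -0.08393869139618908 0.656298299845439 PCA angle cw 1.0850224489410891 hub->hand 1.0872451921042512 tick 0.9824325491991914 0.028135868464169732
```

The hand is at about 1.10 and the mark at about 1.0, so it needs another 0.10 rad. Returning to the bezel.

Emit:
step_arm(moves=[{"x": -0.064, "y": -0.035, "z": 0, "ax": 0, "ay": 0, "az": 0, "grip": 0.85}, {"x": -0.064, "y": -0.035, "z": 0, "ax": 0, "ay": 0, "az": 0, "grip": 0.85}, {"x": -0.064, "y": -0.035, "z": 0, "ax": 0, "ay": 0, "az": 0, "grip": 0.85}, {"x": -0.064, "y": -0.035, "z": 0, "ax": 0, "ay": 0, "az": 0, "grip": 0.85}, {"x": -0.064, "y": -0.035, "z": 0, "ax": 0, "ay": 0, "az": 0, "grip": 0.85}, {"x": -0.064, "y": -0.035, "z": 0, "ax": 0, "ay": 0, "az": 0, "grip": 0.85}, {"x": -0.064, "y": -0.035, "z": 0, "ax": 0, "ay": 0, "az": 0, "grip": 0.85}, {"x": 0, "y": 0, "z": 0.08, "ax": 0, "ay": 0, "az": 0, "grip": 0.85}, {"x": 0, "y": 0, "z": 0.08, "ax": 0, "ay": 0, "az": 0, "grip": 0.85}, {"x": 0, "y": 0, "z": 0.08, "ax": 0, "ay": 0, "az": 0, "grip": 0.85}, {"x": 0, "y": 0, "z": 0, "ax": 0, "ay": 0, "az": 0, "grip": 0.85}, {"x": 0, "y": 0, "z": 0, "ax": 0, "ay": 0, "az": 0, "grip": 0.85}])

```text
t: 26.52
tcp_pos: [0.5411, -0.0816, 0.1043]
tcp_rot: [[-0.764, 0.646, -0.005], [0.646, 0.764, 0.003], [0.006, -0.001, -1.0]]
ft_force: [0.6, -0.1, -0.1]
gripper_width: 0.85
gripper_force: 0.0
```

Emit:
step_arm(moves=[{"x": 0, "y": 0, "z": 0.05, "ax": 0, "ay": 0, "az": 0, "grip": 0.85}, {"x": 0, "y": 0, "z": 0, "ax": 0, "ay": 0, "az": 0, "grip": 0.85}, {"x": 0, "y": 0, "z": 0, "ax": 0, "ay": 0, "az": 0, "grip": 0.85}, {"x": 0, "y": 0, "z": 0, "ax": 0, "ay": 0, "az": 0, "grip": 0.85}])

```text
t: 26.85
tcp_pos: [0.5447, -0.0817, 0.084]
tcp_rot: [[-0.765, 0.644, 0.004], [0.644, 0.765, -0.001], [-0.003, 0.002, -1.0]]
ft_force: [0.4, 0.2, -0.5]
gripper_width: 0.849
gripper_force: 0.0
```

Run:
```python
from h import *
plan(np.r_[.5431,-.0818,.037],GY+np.pi/2-.39)
```

```text
t 26.85 tcp [ 0.5447 -0.0817  0.084 ] turn [0.0003 0.0006 0.0003] shift after [ 0.0022 -0.0022  0.094 ] F [ 0.4232  0.2321 -0.5498] w 0.8494726268189404 0.0
```

Emit:
step_arm(moves=[{"x": 0, "y": 0, "z": 0.05, "ax": 0, "ay": 0, "az": 0, "grip": 0.85}, {"x": 0, "y": 0, "z": 0.042, "ax": 0, "ay": 0, "az": 0, "grip": 0.85}, {"x": 0, "y": 0, "z": 0, "ax": 0, "ay": 0, "az": 0, "grip": 0.85}, {"x": 0, "y": 0, "z": 0, "ax": 0, "ay": 0, "az": 0, "grip": 0.85}, {"x": 0, "y": 0, "z": 0, "ax": 0, "ay": 0, "az": 0, "grip": 0.85}, {"x": 0, "y": 0, "z": 0, "ax": 0, "ay": 0, "az": 0, "grip": 0.85}, {"x": 0, "y": 0, "z": 0, "ax": 0, "ay": 0, "az": 0, "grip": 0.7}, {"x": 0, "y": 0, "z": 0, "ax": 0, "ay": 0, "az": 0, "grip": 0.5}, {"x": 0, "y": 0, "z": 0, "ax": 0, "ay": 0, "az": 0, "grip": 0.5}, {"x": 0, "y": 0, "z": 0, "ax": 0, "ay": 0, "az": 0, "grip": 0.5}, {"x": 0, "y": 0, "z": 0, "ax": 0, "ay": 0, "az": 0, "grip": 0.5}, {"x": 0, "y": 0, "z": 0, "ax": 0, "ay": 0, "az": 0, "grip": 0.5}])

```text
t: 27.85
tcp_pos: [0.5435, -0.0824, 0.0373]
tcp_rot: [[-0.765, 0.644, 0.001], [0.643, 0.765, -0.002], [-0.002, -0.001, -1.0]]
ft_force: [-6.3, -3.5, 10.6]
gripper_width: 0.667
gripper_force: 25.2
```

Emit:
step_arm(moves=[{"x": 0, "y": 0, "z": 0, "ax": 0, "ay": 0, "az": 0.008, "grip": 0.5}, {"x": 0, "y": 0, "z": 0, "ax": 0, "ay": 0, "az": 0.008, "grip": 0.5}, {"x": 0, "y": 0, "z": 0, "ax": 0, "ay": 0, "az": 0, "grip": 0.5}, {"x": 0, "y": 0, "z": 0, "ax": 0, "ay": 0, "az": 0, "grip": 0.5}, {"x": 0, "y": 0, "z": 0, "ax": 0, "ay": 0, "az": 0, "grip": 0.5}])

```text
t: 28.27
tcp_pos: [0.5433, -0.0825, 0.0372]
tcp_rot: [[-0.697, 0.717, 0.001], [0.717, 0.697, -0.002], [-0.002, -0.001, -1.0]]
ft_force: [-6.8, -3.8, 10.3]
gripper_width: 0.668
gripper_force: 25.2
```

Emit:
step_arm(moves=[{"x": 0, "y": 0, "z": 0, "ax": 0, "ay": 0, "az": 0, "grip": 0.75}, {"x": 0, "y": 0, "z": 0, "ax": 0, "ay": 0, "az": 0, "grip": 0.85}, {"x": 0, "y": 0, "z": 0, "ax": 0, "ay": 0, "az": 0, "grip": 0.85}, {"x": 0, "y": 0, "z": -0.06, "ax": 0, "ay": 0, "az": 0, "grip": 0.85}, {"x": 0, "y": 0, "z": -0.08, "ax": 0, "ay": 0, "az": 0, "grip": 0.85}, {"x": 0, "y": 0, "z": -0.08, "ax": 0, "ay": 0, "az": 0, "grip": 0.85}, {"x": 0, "y": 0, "z": -0.08, "ax": 0, "ay": 0, "az": 0, "grip": 0.85}, {"x": 0, "y": 0, "z": -0.08, "ax": 0, "ay": 0, "az": 0, "grip": 0.85}, {"x": 0.064, "y": 0.035, "z": 0, "ax": 0, "ay": 0, "az": 0, "grip": 0.85}, {"x": 0.064, "y": 0.035, "z": 0, "ax": 0, "ay": 0, "az": 0, "grip": 0.85}, {"x": 0.064, "y": 0.035, "z": 0, "ax": 0, "ay": 0, "az": 0, "grip": 0.85}, {"x": 0.064, "y": 0.035, "z": 0, "ax": 0, "ay": 0, "az": 0, "grip": 0.85}])

```text
t: 29.27
tcp_pos: [0.5035, 0.0609, 0.2256]
tcp_rot: [[-0.696, 0.718, 0.001], [0.718, 0.696, 0.001], [-0.0, 0.001, -1.0]]
ft_force: [0.5, 0.5, -0.3]
gripper_width: 0.848
gripper_force: 0.0
```

Emit:
step_arm(moves=[{"x": 0.05, "y": 0.045, "z": 0, "ax": 0, "ay": 0, "az": 0, "grip": 0.85}, {"x": 0.05, "y": 0.045, "z": 0, "ax": 0, "ay": 0, "az": 0, "grip": 0.85}, {"x": 0.05, "y": 0.045, "z": 0, "ax": 0, "ay": 0, "az": 0, "grip": 0.85}, {"x": 0, "y": 0, "z": 0, "ax": 0, "ay": 0, "az": 0, "grip": 0.85}, {"x": 0, "y": 0, "z": 0, "ax": 0, "ay": 0, "az": 0, "grip": 0.85}])

```text
t: 29.68
tcp_pos: [0.4998, 0.162, 0.2252]
tcp_rot: [[-0.699, 0.715, 0.0], [0.715, 0.699, 0.0], [0.0, 0.0, -1.0]]
ft_force: [0.3, 0.3, -0.1]
gripper_width: 0.847
gripper_force: 0.0
```

Run:
```python
from h import *
im,d=vision.grab_frame('top');cv2.imwrite('pics/top10.png',im)
dial(im)
s,ds=vision.grab_frame('scene');cv2.imwrite('pics/scene10.png',s)
k=CAL('top');g0=cv2.cvtColor(im,cv2.COLOR_BGR2GRAY)
for z in(.058,):
    n=241;t=np.linspace(-.03,.03,n);X,Y=np.meshgrid(-t,-t,indexing='ij');W=np.array([np.r_[g2w(x,-.045+y),z] for x,y in zip(X.ravel(),Y.ravel())])
    p=W@np.array(k['R']).T+np.array(k['t']);q=p@np.array(k['camera_matrix']).T;q=(q[:,:2]/q[:,2:]).astype(np.float32)
    g=cv2.remap(g0,q[:,0].reshape(n,n),q[:,1].reshape(n,n),cv2.INTER_CUBIC).astype(float);r=np.hypot(X,Y)
    w=np.clip(g-140,0,None)*(r>.0245)*(r<.0295)*(abs(np.arctan2(-Y,X)-1.1)<.25);print('tick',np.arctan2(-(w*Y).sum(),(w*X).sum()))
P=cloud('scene',ds);m=sel(P,.42,.55,.12,.23,.004,.05);q=P[m];print('bearing',len(q),q.mean(0),q.min(0),q.max(0))
print('oil',vision.pinpoint('scene','oil_can')[:1],'jar',vision.pinpoint('scene','screw_jar')[:2],'ring',vision.pinpoint('scene','master_ring')[:1],'sp',vision.pinpoint('scene','short_plate')[:1])
S=sense();print(S['t'],S['tcp_pos'],S['ft_force'])
```

```text
pred [325.2637 162.3984] face circle 325.2682800292969 162.31707763671875 10.405401229858398
hand peak 56.0 rad 0.9837987528236234 depth 91.91771
mark peak 61.0 rad 1.0642115863243762 depth 163.63475
tick peak 59.0 rad 1.0282795378077692 depth 88.0006
hand peak 57.0 rad 0.9997209393654719 depth 91.696625
mark peak 61.0 rad 1.0740301062520818 depth 162.48883
tick peak 59.0 rad 1.0352100240224131 depth 88.99628
tick 1.0700017594772213
bearing 114 [0.4664 0.179  0.011 ] [0.4438 0.1563 0.004 ] [0.4908 0.2034 0.0156]
oil [] jar [{'point': [0.493, -0.1716, 0.006], 'p': 0.71}] ring [{'point': [0.568, 0.0968, 0.0009], 'p': 0.78}] sp [{'point': [0.42, 0.0709, 0.0014], 'p': 0.55}]
29.9833 [0.5006 0.1592 0.2253] [ 0.5197  0.3105 -0.2403]
```

Run:
```python
from workcell import manip
print(manip.hand_in())
```

```text
the job is handed in; nothing more can be done
None
```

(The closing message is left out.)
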